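# Open the slideway-oil tank of the contour tester

### The job

Open the blue oil tank for topping up: swing its orange flip-top tab right up and over until it leans back past upright, then unscrew the black cap beneath it by turning it anticlockwise (seen from above) only until you feel it come up against its stop, and lift it straight out. Never force the cap: do not wrench it against the stop or pull on it while it is still locked. Set the cap gently upright on its foot in the grey dish and let go, leaving the tab open and everything else on the table where it is.

Things in the scene. Friction and masses are not known exactly. Their poses are not given: they have to be found in the camera images.
- tank: blue oil tank fixed to the table, 135 x 92 x 40 mm tall, block from x -53 to +82 in its frame; place and yaw vary, left or right of the dish. Origin on the table under the filler axis, z up, x from the tab's tongue to its hinge. Aluminium neck on the axis: outer diameter 52, from 40 to 66 high. Two hinge posts (12 x 8, 99 high) at x 62, y -31 and +31
- tab_hinge (a point): mid-point of the tab's hinge pin, 97.5 above the table, 62 from the filler axis towards tank +x; the pin lies along tank y
- tab_grip (a point): middle of the tongue of the orange tab, 119 mm from the hinge pin. Tab shut lies level, 4 above the cap: a plate 56 wide, 5 thick, from 6 to 90 from the hinge, then a tongue 18 wide (along tank y), 6 thick, out to 136. Free air (55) below the tongue. The tongue can be pinched on its two sides from above and pivots between the fingers
- tab (a joint): angle of the tab (rad): 0 shut and level, 1.57 upright, 2.2 its end stop, leaning back beyond the hinge. Friction (0.07 N m) holds it where it is left. It may start slightly ajar (up to 0.15)
- cap_knob (a point): centre of the cap's black fluted round knob, half-way up, on its axis: diameter 46 mm, 24 tall; a white line on top lies along its x, z is up. In place the knob rests on the neck top, its top 90 above the table. Below the knob a plug (diameter 20) with three bayonet pins (out to radius 18) reaches 16.5 down; the cap can stand on that foot, 28.5 below this point
- neck_top (a point): centre of the neck's top face, 66 mm above the table. The cap turns freely anticlockwise (from above) through an angle of 0.6 to 1.3 rad, different each time and hidden under the knob, to a hard stop. At the stop, and up to 0.12 rad before it, its pins face slots and it lifts straight out (clear once 20 up); elsewhere the pins catch after 3 of lift
- dish: grey open dish fixed to the table, 150 (x) x 130 (y) outside, 22 tall, walls 4; origin on the table under its centre, axes along its sides; place and yaw vary
- dish_floor (a point): centre of the dish's inner floor, 5 above the table
- ring_gauge: bright steel ring gauge, outer diameter 48, 20 tall, between tank and dish; bystander, origin under its centre (sizes in mm)
- oil_bottle: yellow oil bottle with red cap, diameter 56, 130 tall, at the far side; bystander, origin under its centre (sizes in mm)
- screwdriver: screwdriver lying on the table to the left; bystander
- brush: brush lying on the table to the right; bystander
- gauge_block: small steel gauge block 35 x 12 x 30 standing to the left; bystander, origin under its centre (sizes in mm)
- vblock: dark steel V-block 50 x 60 x 40 to the right; bystander, origin under its centre (sizes in mm)
- cap: the same cap, 50 to 100 g; origin at the middle of its foot, axes as cap_knob. It has about 2 mm of play in the neck. Contact force between cap and tank must stay under 36 N: up to 0.3 N m of turning moment at the stop is safe, and a pull of 5 N. Grip it lightly, centred
Things that resemble listed ones, but are neither listed nor needed, are in the scene too. Of the things that look like the tank, the middle-sized one is meant.

How it is judged:
On the way, in this order (a step that is already met when the one before it is completed fails the run):
1. the tab is swung up past upright (more than 1.65 rad) with the cap still seated (value of joint tab above 1.65 rad and distance between cap_knob and neck_top below 0.018 m), for 0.2 s.
2. the cap, still in the neck (raised less than 6 mm), is turned more than 0.4 rad (angle between the x axis of cap_knob and the x axis of tank, either way round above 0.4 rad and z of cap_knob in the frame of neck_top below 0.018 m and horizontal distance between cap_knob and neck_top below 0.005 m), for 0.1 s.
3. the cap is lifted straight out of the neck: raised more than 20 mm, still above the neck (within 20 mm of its axis) and upright (z of cap_knob in the frame of neck_top above 0.032 m and horizontal distance between cap_knob and neck_top below 0.02 m and angle between cap_knob's own z axis and vertical below 0.35 rad).
At the end, for the whole second after the job is handed in: the tab stands open past upright (over 1.6 rad); the cap stands upright (within 0.2 rad) on its foot on the dish floor, its axis within 55 mm (dish x) and 45 mm (dish y) of the dish's centre, at rest and released (value of joint tab above 1.6 rad and x of cap_knob in the frame of dish between -0.055 and 0.055 m and y of cap_knob in the frame of dish between -0.045 and 0.045 m and z of cap_knob in the frame of dish between 0.025 and 0.038 m and angle between cap_knob's own z axis and vertical below 0.2 rad and linear speed of cap below 0.02 m/s and contact force between the fingers and cap below 0.05 N); the robot touches nothing.
It fails at once if the cap is forced: contact force between cap and tank over 36 N (contact force between cap and tank above 36 N).
It fails at once if the cap is dropped or pressed into the dish: contact force between cap and dish over 25 N (contact force between cap and dish above 25 N).
It fails at once if a bystander is moved more than 25 mm (distance of any of ring_gauge, oil_bottle, screwdriver, brush, gauge_block, vblock from where it was at the start of the episode above 0.025 m).
It also fails if it takes over 72 s, if anything falls off the work surface, if the arm or the gripper's body presses on something with over 40 N, if the wrist force passes 120 N, or if a joint passes its speed limit or range.

### The arm

A 7-joint arm with a two-finger parallel gripper is mounted at the origin on the work surface. World frame = base frame: x ahead of the robot, y to its left, z up, the work surface at z = 0. Lengths are in m, angles in rad, forces in N, time in s.
With the tool pointing down it reaches from about 0.4 to 0.875 m from the base axis. Payload 6.5 kg.
Tool frame: the origin (TCP) lies between the finger pads; the fingertips stand ahead of it and the grasp point (between the pads) lies 11 mm behind it (robot.nose_length is the z of the fingertips in the tool frame, in m); z points along the fingers, y is the direction in which the jaws open and shut (so a half turn about z gives the same grasp; the last joint's range is limited). The gripper opens to 88 mm and grips with 3 to 60 N. Pads are 18 mm wide; open, the fingers measure 123 mm over their backs; the gripper's body (75 mm by 187 mm) begins 45 mm behind the grasp point.
Start: joints at [1.047, 0.536, -0.004, 1.538, 0.003, 1.067, -0.071], TCP at [0.287, -0.583, 0.247] pointing down, gripper open.
Joint ranges: [-2.7, 2.7], [-0.37, 2.16], [-1.27, 1.26], [0.24, 2.4], [-1.31, 4.45], [0.19, 1.91], [-2.76, 2.76]. Speed limits (rad/s): [2.39, 2.39, 3.14, 3.14, 3.14, 3.14, 3.14].

### API

Orientations are given as a unit quaternion [w, x, y, z].
In Python, from cell import robot gives the robot as it stands. The module is installed in compiled form; this text tells all that it offers.
- The arm moves only by the shell command python3 -m handwheel 'ROWS'. ROWS is JSON, a list of rows, each an object with "delta_pos": the shift along the tool's x, y, z in cm, a list of three; "dr": the turn, a rotation vector about the tool's x, y, z in degrees, a list of three; "claw": the opening in per cent of the stroke, from 0 (shut) to 100 (fully open). A call has 1 to 5 rows; each row shifts and turns the pose as measured when the row begins, along the tool's axes as they then stand; what a row does not reach is not made up. A row lasts 1/12 s, in which the tool goes at most 41.7 mm and 7.16 degrees, less where a joint would pass 70% of its speed; a pose out of reach is approached as far as the arm can. A call is refused whole if a number of a shift passes 4.17 or a number of a turn 7.16, either way. A call with a gripper value outside its range is refused whole. The fingers move at their own pace and stop on an object; the grip force is fixed at half the most. Time passes only in rows, so rows that do not move let the fingers close. It gives the time, the measured TCP pose, the force and the opening at its end, in the units of the state.
- robot.read_state(): the state, without advancing time (a new reading comes with each control period).
- robot.snapshot(name): name is "scene" or "top" or "wrist"; returns a dict with "frame" (480x640x3 uint8, blue, green, red), "range_z" (480x640 float32, m along the optical axis (not along the pixel's ray), 0 where there is no reading), "camera_matrix" (3x3 intrinsics, pixels), "dist" ([k1, k2, p1, p2, k3] as OpenCV has them; the pictures are not rectified), "pose" (4x4, takes a point from camera to world coordinates); the wrist camera has in their place "hand_eye" (4x4, takes a point from camera to tool coordinates, whose origin is the TCP and whose axes are the flange's). Camera axes: x right, y up, looking along -z (the intrinsics and any distortion apply to the point x, -y, -z); pixel columns grow to the right and rows downward; lengths in m; the calibration is good to about 2 mm. A picture is of the moment at which its call begins: read the wrist's pose just before it.
- robot.job_done(): hands the job in, once; it reports no verdict.
The state is a dict: "time": time; "q": joint angles; "qvel": joint speeds; "joint_efforts": joint torques, N m; "eef_pos": TCP position; "tcp_rot": TCP orientation; "ft_force": force on the tool from outside, world axes, zero at the start; "ft_torque": the same for the moment, N m; "gripper_width": opening from 0.0 (shut) to 1.0 (fully open).
Only numpy, scipy, OpenCV 4.12 (cv2) and the standard library are available. Lean on these libraries where they do the work, as an engineer would, in place of code of your own. Each camera call takes 0.05 s, during which the arm holds its last target.

## Working session

There is one attempt and no reset: what is moved stays moved. The work goes in short steps, Python scripts to look and compute and a shell command to move; the robot and the scene stay as the last step left them, time stands still between calls to the robot, and variables do not carry over. Pictures are saved under pics/ and viewed, and the job is handed in when it is done.

```bash
mkdir -p pics; cat > h.py <<'E'
import numpy as np, cv2
from cell import robot
from scipy.spatial.transform import Rotation as R
def rot(q): return R.from_quat([q[1],q[2],q[3],q[0]])
def tcp():
    s=robot.read_state(); T=np.eye(4); T[:3,:3]=rot(s['tcp_rot']).as_matrix(); T[:3,3]=s['eef_pos']; return T,s
def snap(name,fn=None):
    T,s=tcp(); d=robot.snapshot(name)
    d['W']=d['pose'] if 'pose' in d else T@d['hand_eye']
    if fn: cv2.imwrite('pics/'+fn+'.png',d['frame']); np.savez('pics/'+fn+'.npz',**{k:np.array(v) for k,v in d.items()})
    return d
def load(fn): return dict(np.load('pics/'+fn+'.npz'))
def ray(d,u,v):
    p=cv2.undistortPoints(np.array([[[u,v]]],float),np.array(d['camera_matrix']),np.array(d['dist'],float))[0,0]
    return np.array([p[0],-p[1],-1.0])
def pz(d,u,v,z=None):
    """world point: at height z, or by depth"""
    r=ray(d,u,v); W=d['W']
    if z is None: return W[:3,:3]@(r*d['range_z'][int(round(v)),int(round(u))])+W[:3,3]
    w=W[:3,:3]@r; return W[:3,3]+w*(z-W[2,3])/w[2]
E
python3 - <<'E'
from h import *
for n in ['scene','top','wrist']:
    d=snap(n,n+'0'); print(n,d['W'].round(3).tolist(),d['camera_matrix'],d['dist'])
print(robot.read_state(), robot.nose_length)
E
```

```text
scene [[0.807, -0.325, 0.494, 1.152], [0.591, 0.468, -0.657, -0.782], [-0.018, 0.822, 0.57, 0.767], [0.0, 0.0, 0.0, 1.0]] [[546.70926078   0.         323.30504099]
 [  0.         546.70926078 244.55460344]
 [  0.           0.           1.        ]] [-0.06040137  0.          0.          0.          0.        ]
top [[-0.015, 0.982, -0.189, 0.289], [-1.0, -0.016, -0.002, -0.007], [-0.005, 0.189, 0.982, 1.451], [0.0, 0.0, 0.0, 1.0]] [[579.18920553   0.         320.2961785 ]
 [  0.         579.18920553 238.78964265]
 [  0.           0.           1.        ]] [-0.16650027  0.          0.          0.          0.        ]
wrist [[0.442, 0.863, 0.245, 0.349], [-0.897, 0.426, 0.119, -0.552], [-0.001, -0.272, 0.962, 0.383], [0.0, 0.0, 0.0, 1.0]] [[341.31056024   0.         328.8038244 ]
 [  0.         341.31056024 240.40387274]
 [  0.           0.           1.        ]] [-0.01104393  0.          0.          0.          0.        ]
{'time': 0.15, 'q': array([ 1.04680605,  0.53702593, -0.00443877,  1.5385892 ,  0.00261262,
        1.06727496, -0.07120852]), 'qvel': array([-0.00014048, -0.00382782,  0.00133492, -0.00314779, -0.00097709,
        0.00039191, -0.00153787]), 'joint_efforts': array([ 1.24880044e-03, -5.71327472e+01,  9.91347022e-01, -2.51828688e+01,
       -5.62416378e-02,  1.51743338e-02,  1.33385342e-04]), 'eef_pos': array([ 0.28708022, -0.58268614,  0.24604064]), 'tcp_rot': array([-6.14616482e-04,  9.73909653e-01,  2.26935168e-01, -1.98561031e-04]), 'ft_force': array([-1.2564002 ,  0.00956935, -0.10247321]), 'ft_torque': array([0.04961928, 0.00035295, 0.02625971]), 'gripper_width': 1.0043238614768963} 0.008
```

View pics/scene0.png

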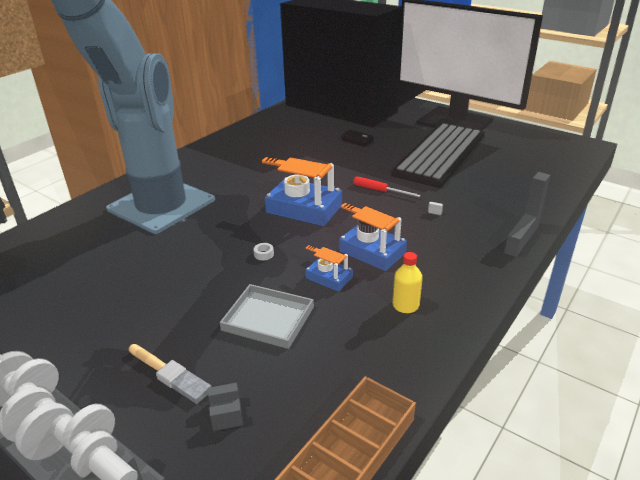

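View pics/top0.png

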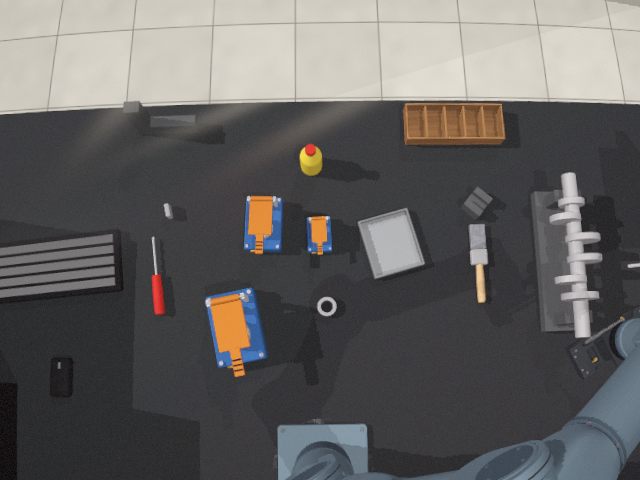

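```bash
python3 - <<'E'
from h import *
d=load('top0');f=d['frame']
cv2.imwrite('pics/c1.png',cv2.resize(f[180:270,225:345],None,fx=6.5,fy=6.5,interpolation=cv2.INTER_CUBIC))
d=load('scene0');f=d['frame']
cv2.imwrite('pics/c2.png',cv2.resize(f[190:280,330:420],None,fx=6.5,fy=6.5,interpolation=cv2.INTER_CUBIC))
E
```

```text
(no output)
```

View pics/c1.png

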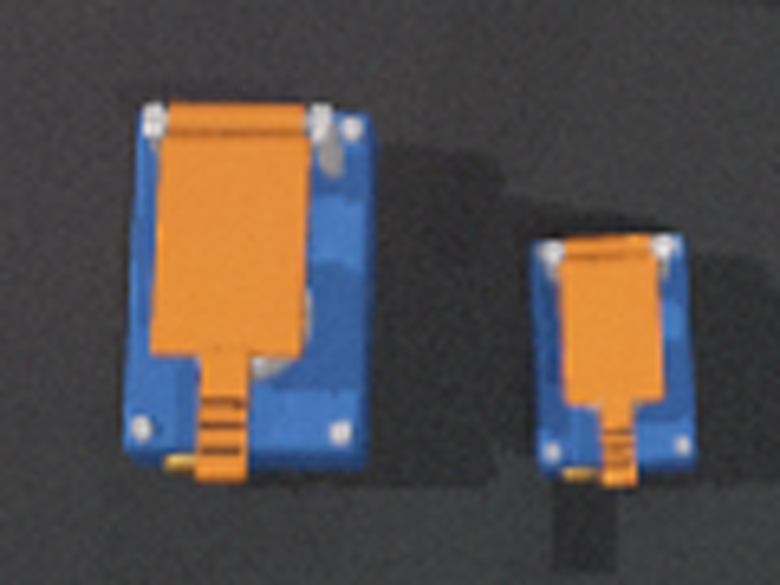

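View pics/c2.png

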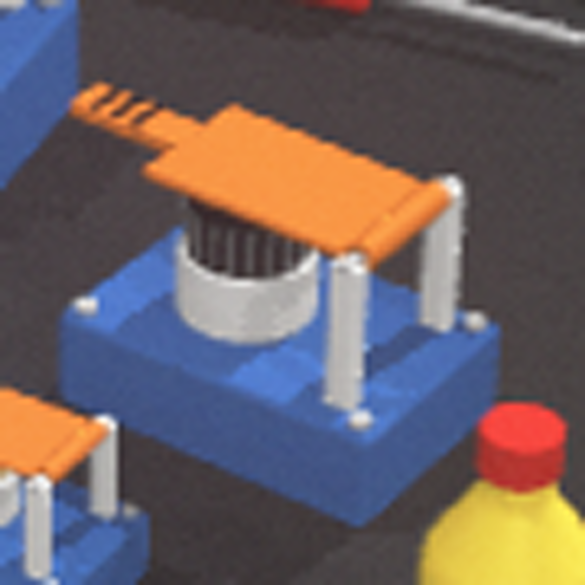

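```bash
python3 - <<'E'
from h import *
d=load('top0')
def c(x,y,z=None): return pz(d,225+x/6.5-.0,180+y/6.5,z).round(4)
for n,x,y,z in [('postL',153,118,.099),('postR',320,118,.099),('tongue end',221,478,.1),('tongue mid',223,420,.1),('plateL',152,352,.1),('plateR',302,357,.1)]:
    print(n,c(x,y,z),c(x,y))
# block top corners z=.04
for x,y in [(137,108),(374,112),(365,468),(124,466)]: print('blk',c(x,y,.04))
print('dish', [pz(d,u,v,.022).round(4) for u,v in [(358,221),(409,208),(425,262),(375,279)]])
print('ring',pz(d,326,306,.02),'bottle',pz(d,310,150,.13))
# point cloud of orange
for fn in ['top0','scene0']:
    e=load(fn);hsv=cv2.cvtColor(e['frame'],cv2.COLOR_BGR2HSV)
    m=(hsv[...,0]>5)&(hsv[...,0]<18)&(hsv[...,1]>150)&(hsv[...,2]>120)
    P=[]
    for v,u in zip(*np.where(m)):
        if e['range_z'][v,u]>0:
            p=pz(e,u,v)
            if .44<p[0]<.66 and .09<p[1]<.21 and .07<p[2]<.15: P.append(p)
    P=np.array(P);print(fn,len(P)); 
    A=np.c_[P[:,:2],np.ones(len(P))];k,*_=np.linalg.lstsq(A,P[:,2],rcond=None);print(k,P.min(0),P.max(0), np.std(A@k-P[:,2]))
E
```

```text
postL [0.6531 0.1685 0.099 ] [0.6539 0.1688 0.0961]
postR [0.6519 0.1061 0.099 ] [0.6509 0.1058 0.1028]
tongue end [0.5167 0.1422 0.1   ] [0.5331 0.1528 0.003 ]
tongue mid [0.5382 0.1415 0.1   ] [0.5369 0.1407 0.1073]
plateL [0.564  0.1678 0.1   ] [0.5765 0.1758 0.0385]
plateR [0.5613 0.1126 0.1   ] [0.5729 0.1177 0.0422]
blk [0.6732 0.1824 0.04  ]
blk [0.6698 0.09   0.04  ]
blk [0.5299 0.0938 0.04  ]
blk [0.5321 0.186  0.04  ]
dish [array([ 0.6093, -0.0995,  0.022 ]), array([ 0.6413, -0.2307,  0.022 ]), array([ 0.5016, -0.2649,  0.022 ]), array([ 0.4611, -0.1378,  0.022 ])]
ring [ 0.39637797 -0.01494604  0.02      ] bottle [0.76193058 0.01773421 0.13      ]
top0 1001
[-0.02342139  0.00089842  0.11667083] [0.51633094 0.11123354 0.09351978] [0.6581165  0.16829254 0.11451338] 0.002895373658904857
scene0 677
[-0.01805282  0.00685765  0.11253568] [0.51590584 0.10887714 0.09488657] [0.65906935 0.17110222 0.10864716] 0.0017874101822965395
```

```bash
cat > go.py <<'E'
import sys
from h import *
# go x y z az_deg : remaining shift in tool axes (cm) and turn (deg) for tool pointing down
x,y,z,az=map(float,sys.argv[1:5])
T,s=tcp(); a=np.radians(az)
X=np.array([np.cos(a),np.sin(a),0]);Z=np.array([0,0,-1.]);G=np.c_[X,np.cross(Z,X),Z]
d=T[:3,:3].T@(np.array([x,y,z])-T[:3,3])*100
r=R.from_matrix(T[:3,:3].T@G).as_rotvec(degrees=True)
print('t',round(s['time'],2),'pos',T[:3,3].round(4),'az',round(np.degrees(np.arctan2(T[1,0],T[0,0])),2),'q7',s['q'][6].round(2))
print('shift cm',d.round(2),'turn',r.round(2),'w',s['gripper_width'].round(3),'F',s['ft_force'].round(1),'M',s['ft_torque'].round(2))
E
python3 -m handwheel '[{"delta_pos":[2,-3.6,0],"dr":[0,0,-7],"claw":100},{"delta_pos":[2,-3.6,0],"dr":[0,0,-7],"claw":100},{"delta_pos":[2,-3.6,0],"dr":[0,0,-7],"claw":100}]'; python3 go.py .5 .12 .24 178.4
```

```text
time: 0.4
eef_pos: [0.2772, -0.4635, 0.2435]
tcp_rot: [0.001, 0.916, 0.402, -0.001]
ft_force: [-0.0, -0.2, -0.2]
gripper_width: 0.997
t 0.4 pos [ 0.2772 -0.4635  0.2435] az 47.38 q7 0.16Traceback (most recent call last):
  File "go.py", line 10, in <module>
    print('shift cm',d.round(2),'turn',r.round(2),'w',s['gripper_width'].round(3),'F',s['ft_force'].round(1),'M',s['ft_torque'].round(2))
                                                      ^^^^^^^^^^^^^^^^^^^^^^^^
AttributeError: 'float' object has no attribute 'round'
```

```bash
sed -i "s/s\['gripper_width'\].round(3)/round(s['gripper_width'],3)/" go.py; python3 go.py .5 .12 .24 178.4
```

```text
t 0.4 pos [ 0.2772 -0.4635  0.2435] az 47.38 q7 0.16
shift cm [ 58.03 -23.12   0.15] turn [  -0.19    0.15 -131.02] w 0.997 F [-0.  -0.2 -0.2] M [ 0.04 -0.01  0.  ]
```

```bash
python3 -m handwheel '[{"delta_pos":[3.5,-1.4,0],"dr":[0,0,-7],"claw":100},{"delta_pos":[3.7,-1,0],"dr":[0,0,-7],"claw":100},{"delta_pos":[3.8,-0.5,0],"dr":[0,0,-7],"claw":100},{"delta_pos":[3.8,0,0],"dr":[0,0,-7],"claw":100},{"delta_pos":[3.8,0.4,0],"dr":[0,0,-7],"claw":100}]'; python3 go.py .5 .12 .24 178.4
python3 -m handwheel '[{"delta_pos":[3.7,0.8,0],"dr":[0,0,-7],"claw":100},{"delta_pos":[3.6,1.2,0],"dr":[0,0,-7],"claw":100},{"delta_pos":[3.4,1.7,0],"dr":[0,0,-7],"claw":100},{"delta_pos":[3.2,2,0],"dr":[0,0,-7],"claw":100},{"delta_pos":[2.9,2.4,0],"dr":[0,0,-7],"claw":100}]'; python3 go.py .5 .12 .24 178.4
```

```text
time: 0.82
eef_pos: [0.339, -0.2767, 0.2417]
tcp_rot: [-0.001, 0.748, 0.663, -0.003]
ft_force: [0.9, -0.4, -0.4]
gripper_width: 1.0
t 0.82 pos [ 0.339  -0.2767  0.2417] az 83.12 q7 0.37
shift cm [41.31 11.23 -0.05] turn [ -0.45  -0.14 -95.28] w 1.0 F [ 0.9 -0.4 -0.4] M [-0.06 -0.16  0.02]
time: 1.23
eef_pos: [0.3987, -0.0882, 0.2411]
tcp_rot: [-0.001, 0.508, 0.861, -0.004]
ft_force: [1.0, -1.1, 0.8]
gripper_width: 1.001
t 1.23 pos [ 0.3987 -0.0882  0.2411] az 118.94 q7 0.49
shift cm [13.32 18.94 -0.06] turn [ -0.45  -0.14 -59.46] w 1.001 F [ 1.  -1.1  0.8] M [-0.06 -0.15 -0.01]
```

```bash
python3 -m handwheel '[{"delta_pos":[2.2,3.1,0],"dr":[0,0,-7],"claw":100},{"delta_pos":[1.8,3.3,0],"dr":[0,0,-7],"claw":100},{"delta_pos":[1.4,3.5,0],"dr":[0,0,-7],"claw":100},{"delta_pos":[0.9,3.7,0],"dr":[0,0,-7],"claw":100},{"delta_pos":[0.5,3.7,0],"dr":[0,0,-7],"claw":100}]'; 
python3 -m handwheel '[{"delta_pos":[0,1,0],"dr":[0,0,-7],"claw":100},{"delta_pos":[0,1,0],"dr":[0,0,-7],"claw":100},{"delta_pos":[0,0,0],"dr":[0,0,-7],"claw":100},{"delta_pos":[0,0,0],"dr":[0,0,-3],"claw":100},{"delta_pos":[0,0,0],"dr":[0,0,0],"claw":100}]'; python3 go.py .5335 .141 .24 178.4; python3 -c "
from h import *
snap('wrist','w1')"
```

```text
time: 1.65
eef_pos: [0.48, 0.0909, 0.24]
tcp_rot: [-0.001, 0.219, 0.976, -0.004]
ft_force: [0.4, 0.5, 0.0]
gripper_width: 1.001
time: 2.07
eef_pos: [0.4891, 0.1224, 0.2398]
tcp_rot: [-0.002, -0.001, 1.0, 0.0]
ft_force: [0.3, 0.6, -0.4]
gripper_width: 1.004
t 2.07 pos [0.4891 0.1224 0.2398] az -179.92 q7 0.91
shift cm [-4.45  1.85 -0.03] turn [ 0.   -0.22  1.68] w 1.004 F [ 0.3  0.6 -0.4] M [ 0.1  -0.16 -0.02]
```

View pics/w1.png

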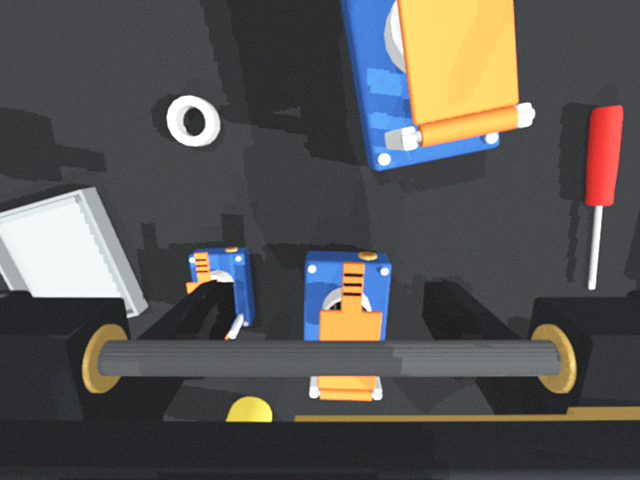

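```bash
python3 - <<'E'
from h import *
d=load('w1');f=d['frame']
cv2.imwrite('pics/c3.png',cv2.resize(f[240:410,270:430],None,fx=3.5,fy=3.5,interpolation=cv2.INTER_CUBIC))
for n,u,v,z in [('tip',353,263,.1),('mid',353,280,.1),('pl',320,311,.1),('pr',382,311,.1),('postA',314,391,.099),('postB',377,393,.099)]: print(n,pz(d,u,v,z).round(4),pz(d,u,v).round(4))
E
```

```text
tip [0.5159 0.1427 0.1   ] [0.5152 0.1425 0.1021]
mid [0.5316 0.143  0.1   ] [0.5302 0.1428 0.1034]
pl [0.5614 0.1141 0.1   ] [0.5609 0.1142 0.1011]
pr [0.5614 0.1696 0.1   ] [0.5921 0.1799 0.0404]
postA [0.6473 0.1078 0.099 ] [0.6495 0.1077 0.0964]
postB [0.6496 0.1689 0.099 ] [0.6509 0.1691 0.0974]
```

View pics/c3.png

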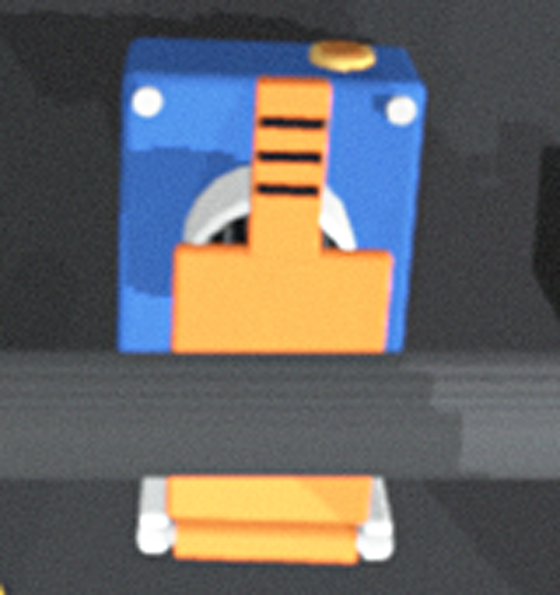

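```bash
python3 -m handwheel '[{"delta_pos":[-2.2,1,0],"dr":[0,0,1.6],"claw":60},{"delta_pos":[-2.2,1,0.5],"dr":[0,0,0],"claw":60},{"delta_pos":[0,0,3],"dr":[0,0,0],"claw":60},{"delta_pos":[0,0,3],"dr":[0,0,0],"claw":60},{"delta_pos":[0,0,1],"dr":[0,0,0],"claw":60}]';python3 go.py .5335 .1422 .09 178.1;  python3 -c "
from h import *
snap('wrist','w2')"
```

```text
time: 2.53
eef_pos: [0.5373, 0.1398, 0.1647]
tcp_rot: [0.001, 0.024, 1.0, -0.001]
ft_force: [-0.5, -0.5, 0.1]
gripper_width: 0.647
t 2.53 pos [0.5373 0.1398 0.1647] az 177.28 q7 0.77
shift cm [0.42 0.24 7.46] turn [-0.12  0.16 -0.82] w 0.647 F [-0.5 -0.5  0.1] M [-0.01 -0.1   0.01]
```

View pics/w2.png

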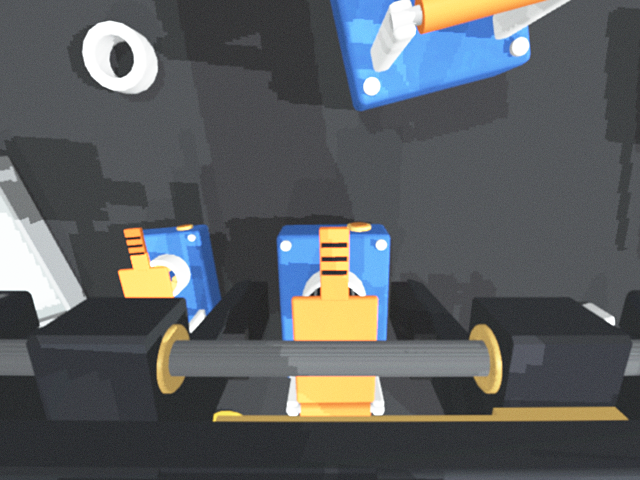

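```bash
python3 -m handwheel '[{"delta_pos":[0.2,0.1,3],"dr":[0,0,-0.4],"claw":60},{"delta_pos":[0.2,0.1,3],"dr":[0,0,-0.4],"claw":60},{"delta_pos":[0,0,1.4],"dr":[0,0,0],"claw":60},{"delta_pos":[0,0,0],"dr":[0,0,0],"claw":60}]';python3 go.py .5335 .1422 .09 178.1;  python3 -c "
from h import *
snap('scene','s2');snap('wrist','w3')
f=load('s2')['frame'];cv2.imwrite('pics/c4.png',cv2.resize(f[120:270,290:440],None,fx=3.5,fy=3.5))"
```

```text
time: 2.92
eef_pos: [0.5349, 0.1407, 0.0914]
tcp_rot: [0.003, 0.02, 1.0, -0.002]
ft_force: [-0.2, -0.6, -0.2]
gripper_width: 0.602
t 2.92 pos [0.5349 0.1407 0.0914] az 177.74 q7 0.69
shift cm [0.15 0.14 0.14] turn [-0.18  0.29 -0.36] w 0.602 F [-0.2 -0.6 -0.2] M [-0.01 -0.1  -0.  ]
```

View pics/c4.png

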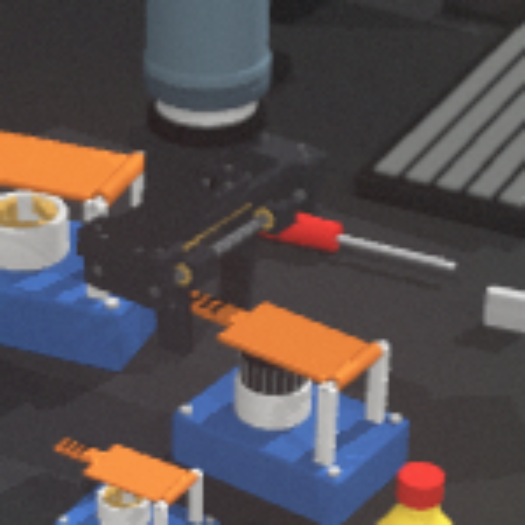

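View pics/w3.png

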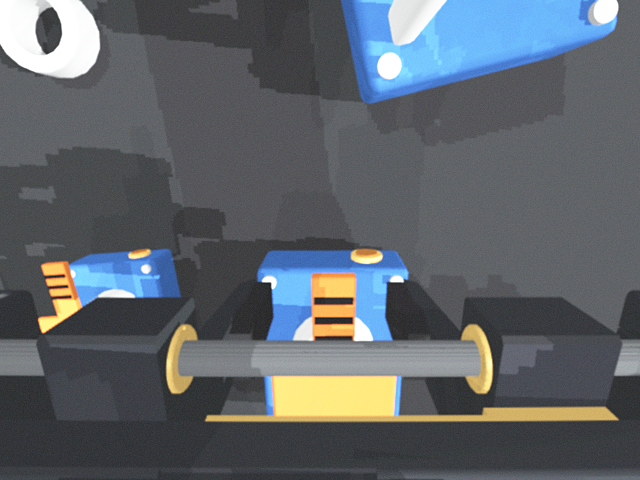

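```bash
python3 -m handwheel '[{"delta_pos":[0.1,0.1,0.1],"dr":[0,0,0],"claw":40},{"delta_pos":[0,0,0],"dr":[0,0,0],"claw":0},{"delta_pos":[0,0,0],"dr":[0,0,0],"claw":0},{"delta_pos":[0,0,0],"dr":[0,0,0],"claw":0},{"delta_pos":[0,0,0],"dr":[0,0,0],"claw":0}]';python3 go.py .5335 .1422 .09 178.1; python3 -m handwheel '[{"delta_pos":[0,0,0],"dr":[0,0,0],"claw":0},{"delta_pos":[0,0,0],"dr":[0,0,0],"claw":0},{"delta_pos":[0,0,0],"dr":[0,0,0],"claw":0}]';python3 go.py .5335 .1422 .09 178.1
```

```text
time: 3.43
eef_pos: [0.5395, 0.1436, 0.0993]
tcp_rot: [0.009, 0.021, 1.0, 0.0]
ft_force: [0.2, 0.8, -0.7]
gripper_width: 0.244
t 3.43 pos [0.5395 0.1436 0.0993] az 177.63 q7 0.69
shift cm [ 0.61 -0.17  0.92] turn [ 0.03  1.03 -0.47] w 0.244 F [ 0.2  0.8 -0.7] M [ 0.02 -0.08 -0.05]
time: 3.68
eef_pos: [0.5396, 0.1428, 0.0998]
tcp_rot: [0.009, 0.021, 1.0, -0.0]
ft_force: [0.2, -0.3, -0.7]
gripper_width: 0.194
t 3.68 pos [0.5396 0.1428 0.0998] az 177.61 q7 0.69
shift cm [ 0.62 -0.09  0.97] turn [-0.04  1.05 -0.49] w 0.194 F [ 0.2 -0.3 -0.7] M [ 0.08 -0.16  0.07]
```

```bash
python3 -c "
from h import *
d=snap('scene','s3');snap('wrist','w4')
f=load('s3')['frame'];cv2.imwrite('pics/c5.png',cv2.resize(f[120:270,290:440],None,fx=3.5,fy=3.5))";python3 go.py .5335 .1422 .09 178.1
```

```text
t 3.78 pos [0.5395 0.1429 0.0997] az 177.61 q7 0.69
shift cm [ 0.62 -0.09  0.96] turn [-0.04  1.04 -0.49] w 0.198 F [-0.7  0.1  0.6] M [-0.01 -0.09  0.09]
```

View pics/c5.png

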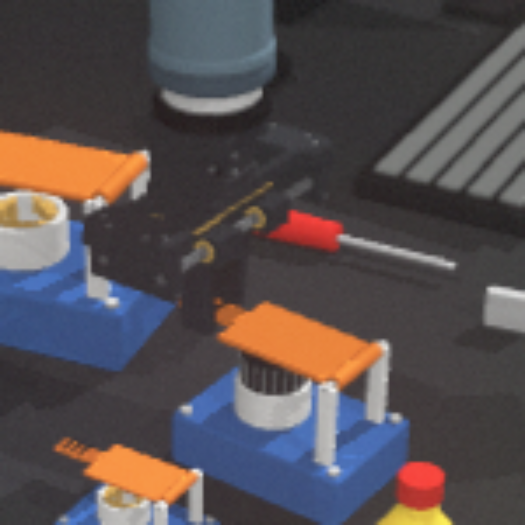

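View pics/w4.png

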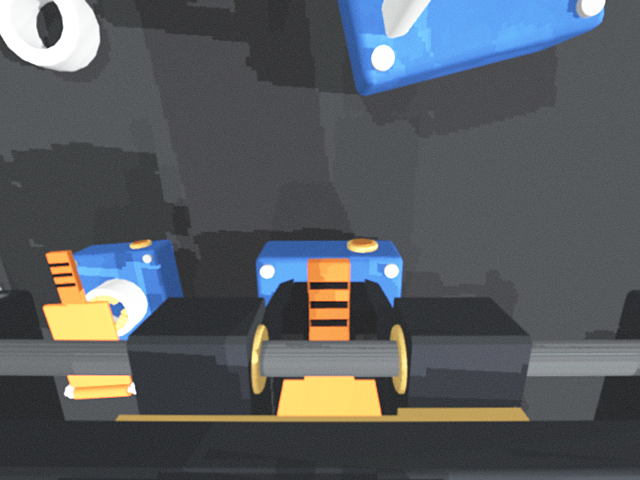

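```bash
python3 -m handwheel '[{"delta_pos":[-0.2,0,-1.6],"dr":[0,0,0],"claw":0},{"delta_pos":[-0.4,0,-1.6],"dr":[0,0,0],"claw":0},{"delta_pos":[-0.7,0,-1.5],"dr":[0,0,0],"claw":0}]';python3 go.py .65 .138 .21 178.1
```

```text
time: 4.03
eef_pos: [0.5502, 0.1424, 0.145]
tcp_rot: [0.007, 0.02, 1.0, -0.0]
ft_force: [2.4, 1.8, -5.3]
gripper_width: 0.198
t 4.03 pos [0.5502 0.1424 0.145 ] az 177.69 q7 0.75
shift cm [-10.08  -0.04  -6.36] turn [-0.02  0.79 -0.41] w 0.198 F [ 2.4  1.8 -5.3] M [ 0.21 -0.29  0.06]
```

```bash
python3 -m handwheel '[{"delta_pos":[-0.85,0,-1.45],"dr":[0,0,0],"claw":0},{"delta_pos":[-1.05,0,-1.3],"dr":[0,0,0],"claw":0},{"delta_pos":[-1.25,0,-1.1],"dr":[0,0,0],"claw":0}]';python3 go.py .65 .138 .21 178.1
```

```text
time: 4.28
eef_pos: [0.5802, 0.1413, 0.1846]
tcp_rot: [0.005, 0.019, 1.0, -0.0]
ft_force: [2.1, 1.4, -7.1]
gripper_width: 0.203
t 4.28 pos [0.5802 0.1413 0.1846] az 177.77 q7 0.82
shift cm [-7.01 -0.06 -2.47] turn [-0.    0.59 -0.33] w 0.203 F [ 2.1  1.4 -7.1] M [ 0.34 -0.23  0.04]
```

```bash
python3 -m handwheel '[{"delta_pos":[-1.5,0,-0.9],"dr":[0,0,0],"claw":0},{"delta_pos":[-1.6,0,-0.7],"dr":[0,0,0],"claw":0},{"delta_pos":[-1.65,0,-0.45],"dr":[0,0,0],"claw":0}]';python3 go.py .65 .138 .21 178.1;python3 -c "
from h import *
d=snap('scene','s4')
f=load('s4')['frame'];cv2.imwrite('pics/c6.png',cv2.resize(f[90:270,290:470],None,fx=3,fy=3))"
```

```text
time: 4.53
eef_pos: [0.6247, 0.1398, 0.2065]
tcp_rot: [0.001, 0.019, 1.0, -0.001]
ft_force: [-2.2, -0.4, 0.5]
gripper_width: 0.198
t 4.53 pos [0.6247 0.1398 0.2065] az 177.86 q7 0.87
shift cm [-2.54 -0.09 -0.34] turn [-0.1   0.09 -0.24] w 0.198 F [-2.2 -0.4  0.5] M [0.02 0.71 0.01]
```

View pics/c6.png

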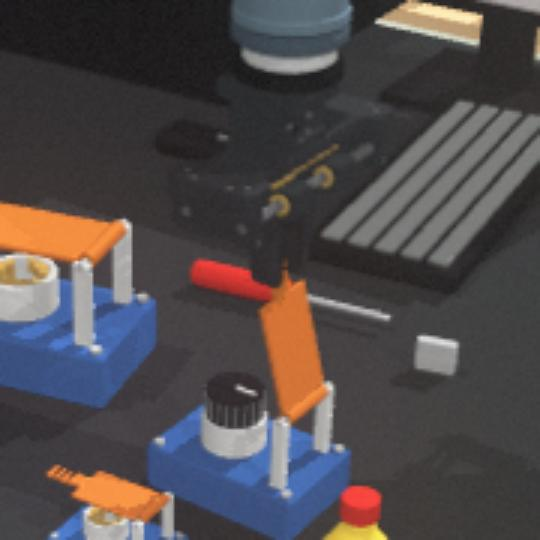

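```bash
python3 -m handwheel '[{"delta_pos":[-1.7,0,-0.25],"dr":[0,0,0],"claw":0},{"delta_pos":[-1.7,0,0],"dr":[0,0,0],"claw":0},{"delta_pos":[-1.7,0,0.25],"dr":[0,0,0],"claw":0}]';python3 go.py .705 .136 .194 178.1
```

```text
time: 4.83
eef_pos: [0.6767, 0.1379, 0.2085]
tcp_rot: [0.0, 0.019, 1.0, -0.001]
ft_force: [-2.3, -0.6, 1.9]
gripper_width: 0.199
t 4.83 pos [0.6767 0.1379 0.2085] az 177.84 q7 0.92
shift cm [-2.83 -0.08  1.45] turn [-0.14  0.03 -0.26] w 0.199 F [-2.3 -0.6  1.9] M [0.   0.55 0.01]
```

```bash
python3 -m handwheel '[{"delta_pos":[-1.4,0,0.4],"dr":[0,0,0],"claw":0},{"delta_pos":[-1.4,0,0.6],"dr":[0,0,0],"claw":0},{"delta_pos":[-0.5,0,0.3],"dr":[0,0,0],"claw":0},{"delta_pos":[0,0,0],"dr":[0,0,0],"claw":0}]';python3 go.py .705 .136 .194 178.1;python3 -c "
from h import *
d=snap('scene','s5')
f=load('s5')['frame'];cv2.imwrite('pics/c6.png',cv2.resize(f[90:270,290:470],None,fx=3,fy=3))"
```

```text
time: 5.17
eef_pos: [0.7128, 0.1367, 0.1957]
tcp_rot: [0.002, 0.02, 1.0, -0.001]
ft_force: [0.0, -1.1, 3.3]
gripper_width: 0.192
t 5.17 pos [0.7128 0.1367 0.1957] az 177.71 q7 0.94
shift cm [ 0.78 -0.1   0.17] turn [-0.09  0.18 -0.39] w 0.192 F [ 0.  -1.1  3.3] M [-0.26  0.12  0.04]
```

View pics/c6.png

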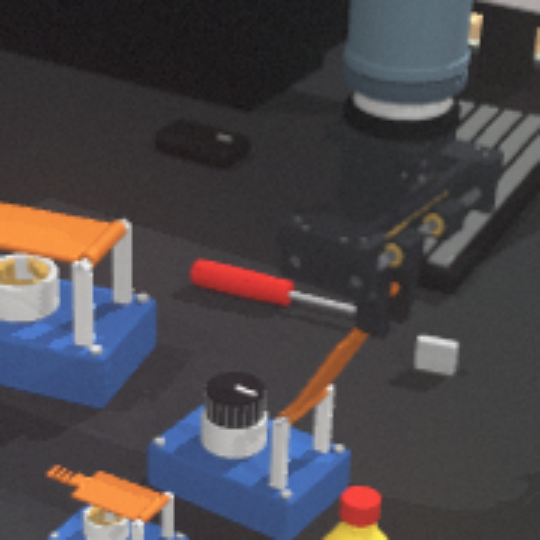

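```bash
python3 -m handwheel '[{"delta_pos":[0,0,0],"dr":[0,0,0],"claw":60},{"delta_pos":[0,0,0],"dr":[0,0,0],"claw":60},{"delta_pos":[0,0,0],"dr":[0,0,0],"claw":60},{"delta_pos":[0,0,0],"dr":[0,0,0],"claw":60},{"delta_pos":[0,0,0],"dr":[0,0,0],"claw":60}]';python3 go.py .59 .14 .194 178.1;
python3 -m handwheel '[{"delta_pos":[0,0,-2],"dr":[0,0,0],"claw":60},{"delta_pos":[0,0,-3],"dr":[0,0,0],"claw":60},{"delta_pos":[0,0,-3],"dr":[0,0,0],"claw":90},{"delta_pos":[4,0,0],"dr":[0,0,0],"claw":90},{"delta_pos":[4,0,0],"dr":[0,0,0],"claw":90}]';python3 go.py .59 .14 .194 178.1
```

```text
time: 5.63
eef_pos: [0.7091, 0.1373, 0.1951]
tcp_rot: [0.0, 0.019, 1.0, -0.001]
ft_force: [-0.8, 0.2, 0.3]
gripper_width: 0.554
t 5.63 pos [0.7091 0.1373 0.1951] az 177.85 q7 0.94
shift cm [11.91 -0.17  0.11] turn [-0.13  0.02 -0.25] w 0.554 F [-0.8  0.2  0.3] M [ 0.08 -0.14 -0.03]
time: 6.05
eef_pos: [0.6328, 0.1395, 0.2768]
tcp_rot: [0.001, 0.022, 1.0, 0.0]
ft_force: [-0.1, 0.8, 0.5]
gripper_width: 0.803
t 6.05 pos [0.6328 0.1395 0.2768] az 177.5 q7 0.92
shift cm [ 4.3  -0.14  8.27] turn [ 0.03  0.13 -0.6 ] w 0.803 F [-0.1  0.8  0.5] M [ 0.11 -0.07  0.05]
```

```bash
python3 -m handwheel '[{"delta_pos":[4,0,0],"dr":[0,0,0],"claw":100},{"delta_pos":[4,0,0],"dr":[0,0,0],"claw":100},{"delta_pos":[4,0,0],"dr":[0,0,0],"claw":100},{"delta_pos":[1.5,0,0],"dr":[0,0,0],"claw":100},{"delta_pos":[0,0,0],"dr":[0,0,0],"claw":100}]';python3 go.py .59 .14 .194 178.1;python3 -c "
from h import *
d=snap('wrist','w5');snap('top','t5')
f=d['frame'];cv2.imwrite('pics/c7.png',cv2.resize(f[200:410,230:430],None,fx=2.8,fy=2.8))"
```

```text
time: 6.47
eef_pos: [0.4853, 0.1462, 0.277]
tcp_rot: [0.002, 0.02, 1.0, -0.002]
ft_force: [1.1, -0.1, -0.0]
gripper_width: 0.998
t 6.47 pos [0.4853 0.1462 0.277 ] az 177.66 q7 0.86
shift cm [-10.46  -0.16   8.34] turn [-0.2   0.22 -0.44] w 0.998 F [ 1.1 -0.1 -0. ] M [ 0.05 -0.15  0.01]
```

View pics/w5.png

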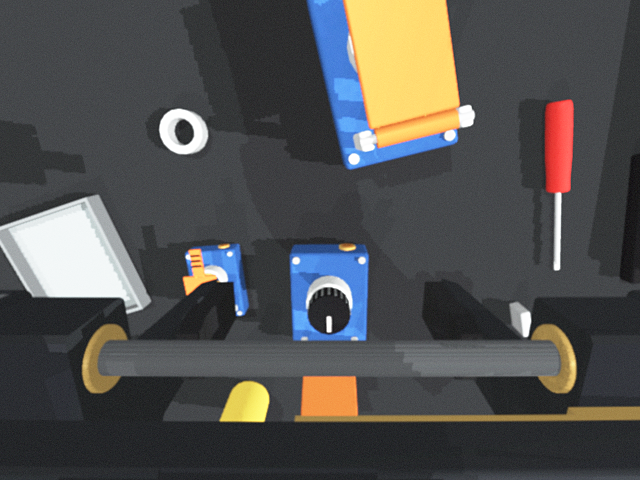

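View pics/t5.png

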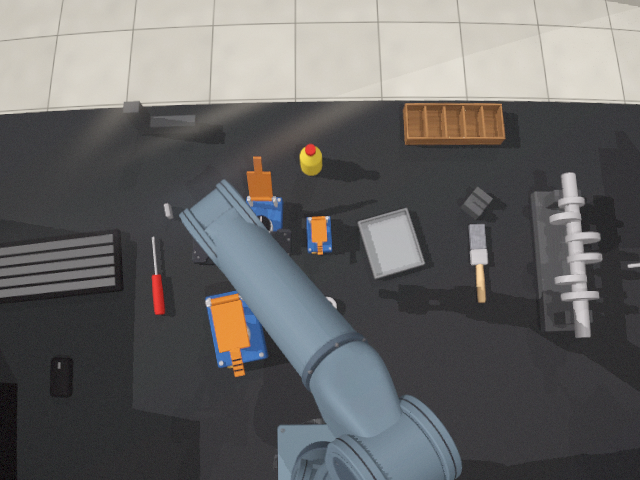

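```bash
python3 -c "
from h import *
f=load('w5')['frame'];cv2.imwrite('pics/c8.png',cv2.resize(f[265:350,285:375],None,fx=8,fy=7,interpolation=cv2.INTER_CUBIC))"
```

```text
(no output)
```

View pics/c8.png

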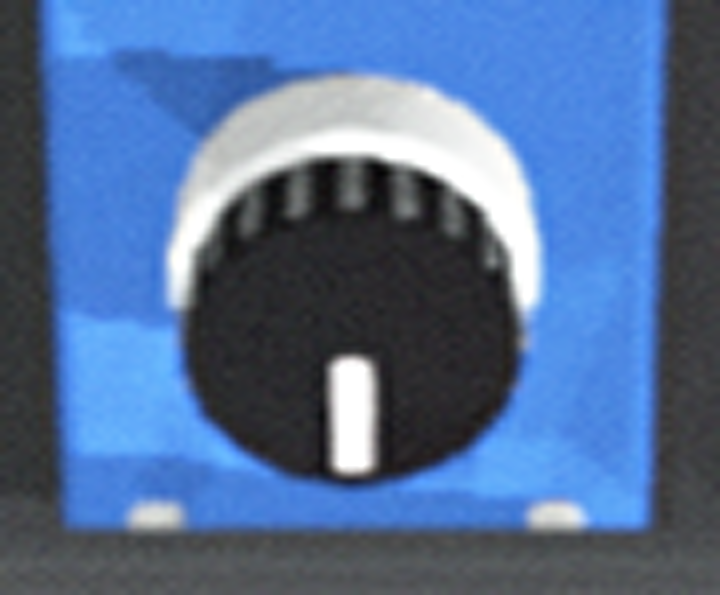

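```bash
python3 - <<'E'
from h import *
d=load('w5')
def c(x,y,z): return pz(d,285+x/8-.0,265+y/7-.0,z).round(4)
print('ctr',c(354,343,.09),'L',c(185,340,.09),'R',c(523,340,.09),'bot',c(354,482,.09),'top',c(354,207,.09))
print('line',c(352,360,.09),c(352,470,.09))
print('screws',c(157,517,.04),c(556,517,.04))
print('neck L,R z66',c(168,300,.066),c(543,300,.066), 'nearedge', c(354,130,.066))
print('tank edges',[pz(d,u,v,.04).round(4) for u,v in [(291,252),(368,252)]])
t=load('top0')
E
```

```text
ctr [0.5872 0.1412 0.09  ] L [0.5858 0.1191 0.09  ] R [0.5875 0.1635 0.09  ] bot [0.6108 0.1403 0.09  ] top [0.5649 0.1421 0.09  ]
line [0.59   0.1409 0.09  ] [0.6087 0.1401 0.09  ]
screws [0.6471 0.1081 0.04  ] [0.6495 0.17   0.04  ]
neck L,R z66 [0.5914 0.1149 0.066 ] [0.5934 0.1675 0.066 ] nearedge [0.5629 0.1422 0.066 ]
tank edges [array([0.5332, 0.0993, 0.04  ]), array([0.5367, 0.1878, 0.04  ])]
```

```bash
python3 -m handwheel '[{"delta_pos":[-2,0.1,1],"dr":[0,0,6.2],"claw":100},{"delta_pos":[-2,0.3,1.5],"dr":[0,0,6.2],"claw":100},{"delta_pos":[-2,0.55,1.5],"dr":[0,0,6.2],"claw":100},{"delta_pos":[-1.9,0.75,1.5],"dr":[0,0,6.2],"claw":100},{"delta_pos":[-1.8,0.9,1.5],"dr":[0,0,6.2],"claw":100}]';python3 go.py .588 .141 .15 140;
```

```text
time: 6.98
eef_pos: [0.6017, 0.145, 0.2083]
tcp_rot: [0.008, 0.299, 0.954, 0.001]
ft_force: [1.2, -0.0, 0.1]
gripper_width: 1.004
t 6.98 pos [0.6017 0.145  0.2083] az 145.17 q7 0.33
shift cm [ 0.98 -1.15  5.81] turn [0.43 0.76 5.18] w 1.004 F [ 1.2 -0.   0.1] M [ 0.05 -0.13 -0.04]
```

```bash
python3 -m handwheel '[{"delta_pos":[0.5,-0.6,1],"dr":[0.2,0.4,3],"claw":100},{"delta_pos":[0.4,-0.5,2],"dr":[0.2,0.3,2],"claw":100},{"delta_pos":[0,0,2],"dr":[0,0,0],"claw":100},{"delta_pos":[0,0,0],"dr":[0,0,0],"claw":100},{"delta_pos":[0,0,0],"dr":[0,0,0],"claw":100}]';python3 go.py .588 .141 .15 140;python3 -c "
from h import *
d=snap('wrist','w6')"; python3 go.py .588 .141 .15 140
```

```text
time: 7.4
eef_pos: [0.5995, 0.1387, 0.1492]
tcp_rot: [0.001, 0.35, 0.937, -0.0]
ft_force: [-0.9, -0.8, 0.3]
gripper_width: 1.0
t 7.4 pos [0.5995 0.1387 0.1492] az 139.04 q7 0.22
shift cm [ 1.02 -0.58 -0.08] turn [ 0.01  0.07 -0.96] w 1.0 F [-0.9 -0.8  0.3] M [ 0.02 -0.13  0.01]
t 7.45 pos [0.5993 0.1385 0.1492] az 139.03 q7 0.22
shift cm [ 1.02 -0.55 -0.08] turn [-0.01  0.06 -0.97] w 0.998 F [-0.4 -0.3 -1. ] M [-0.02 -0.14  0.01]
```

View pics/w6.png

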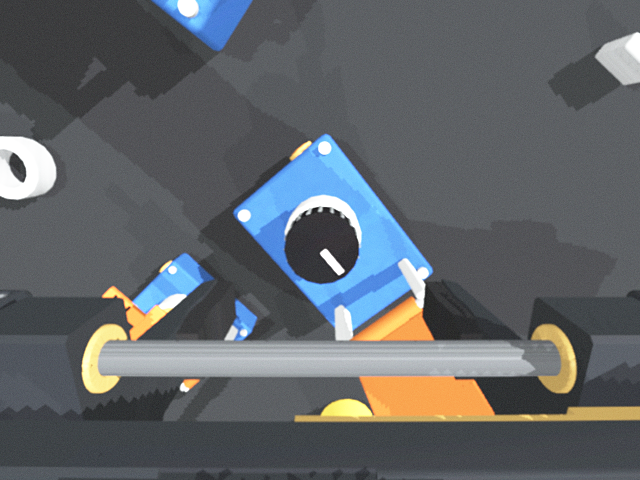

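```bash
python3 - <<'E'
from h import *
d=load('w6');f=d['frame']
cv2.imwrite('pics/c9.png',cv2.resize(f[185:295,270:375],None,fx=7,fy=5.4,interpolation=cv2.INTER_CUBIC))
for u,v in [(322,247)]: print(pz(d,u,v,.09))
E
```

```text
[0.58804424 0.14182682 0.09      ]
```

View pics/c9.png

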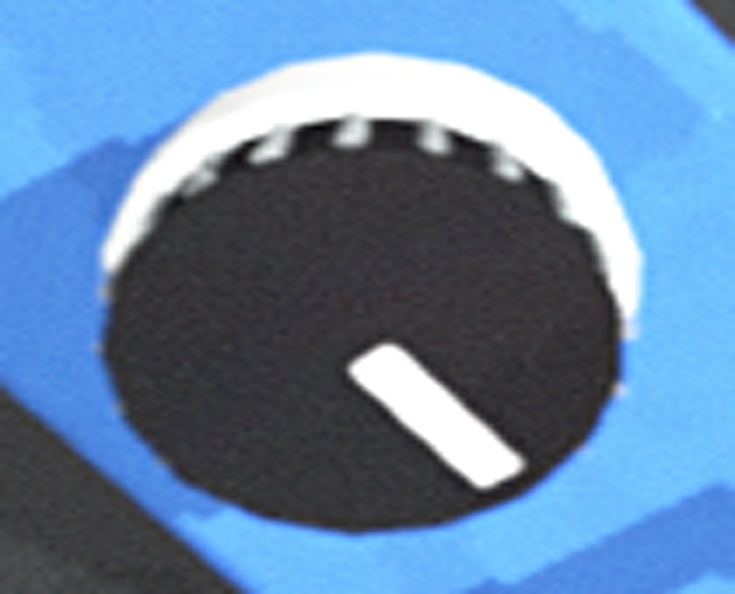

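```bash
python3 -m handwheel '[{"delta_pos":[0.5,-0.3,0],"dr":[0,0,-0.5],"claw":100},{"delta_pos":[0.5,-0.25,1],"dr":[0,0,-0.4],"claw":100},{"delta_pos":[0,0,2],"dr":[0,0,0],"claw":80},{"delta_pos":[0,0,1.5],"dr":[0,0,0],"claw":80},{"delta_pos":[0,0,0],"dr":[0,0,0],"claw":80}]';python3 go.py .588 .1415 .077 140;python3 -c "
from h import *
d=snap('wrist','w7')"
```

```text
time: 7.87
eef_pos: [0.5908, 0.1427, 0.107]
tcp_rot: [0.004, 0.341, 0.94, 0.003]
ft_force: [-0.6, -0.1, -0.4]
gripper_width: 0.809
t 7.87 pos [0.5908 0.1427 0.107 ] az 140.09 q7 0.19
shift cm [ 0.16 -0.3   2.99] turn [0.46 0.36 0.09] w 0.809 F [-0.6 -0.1 -0.4] M [ 0.01 -0.15  0.06]
```

View pics/w7.png

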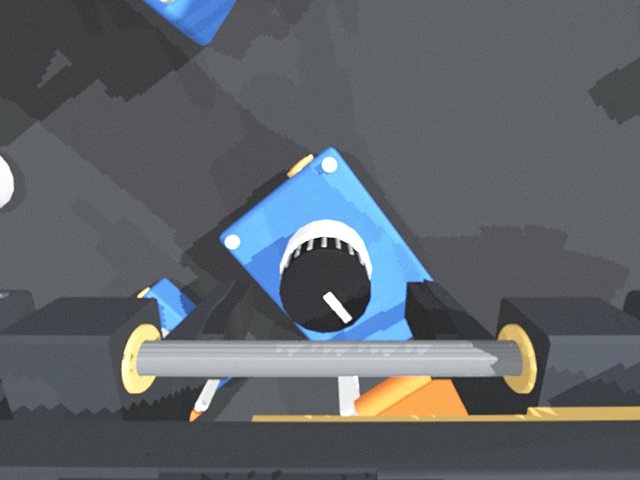

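```bash
python3 - <<'E'
from h import *
d=load('w7');f=d['frame']
print(pz(d,325.5,287,.09), (np.linalg.inv(d['hand_eye'])@[0,0,0,1]))
cv2.imwrite('pics/c10.png',cv2.resize(f[215:340,265:385],None,fx=6,fy=4.8,interpolation=cv2.INTER_CUBIC))
K=d['camera_matrix'];H=np.linalg.inv(d['hand_eye']) 
for p in [(0,0,-.011),(0,0,.008)]:
    q=(H@np.r_[p,1])[:3]; print(K[0,2]+K[0,0]*q[0]/-q[2],K[1,2]+K[1,1]*-q[1]/-q[2])
E
```

```text
[0.58671796 0.1427678  0.09      ] [ 0.00113508 -0.03050541 -0.150924    1.        ]
331.5724639667097 321.88845834475177
331.2409980662307 301.3494296688487
```

View pics/c10.png

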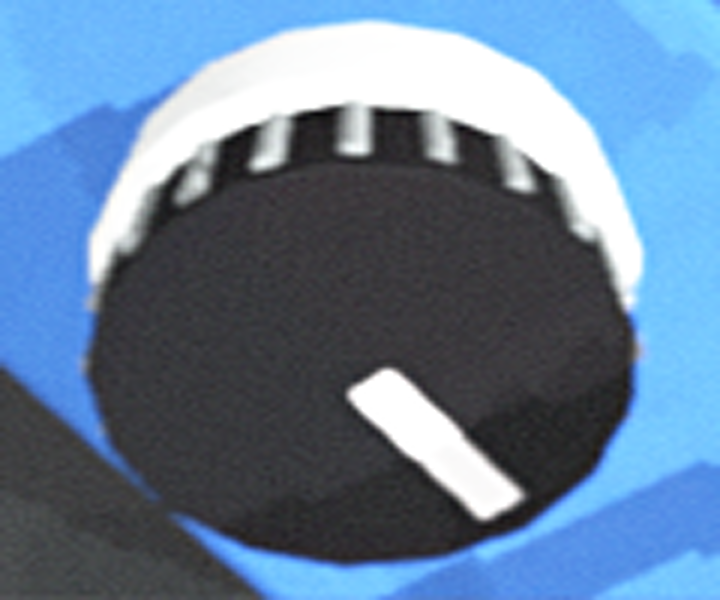

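```bash
python3 -m handwheel '[{"delta_pos":[0.15,-0.23,0.5],"dr":[0.4,0.3,0],"claw":80},{"delta_pos":[0,0,1.2],"dr":[0,0,0],"claw":80},{"delta_pos":[0,0,1.0],"dr":[0,0,0],"claw":62},{"delta_pos":[0,0,0],"dr":[0,0,0],"claw":62},{"delta_pos":[0,0,0],"dr":[0,0,0],"claw":62}]';python3 go.py .588 .1415 .077 140;python3 -c "
from h import *
d=snap('wrist','w8')"
```

```text
time: 8.33
eef_pos: [0.5902, 0.1431, 0.0819]
tcp_rot: [0.003, 0.341, 0.94, 0.002]
ft_force: [-0.2, 0.3, 0.0]
gripper_width: 0.624
t 8.33 pos [0.5902 0.1431 0.0819] az 140.13 q7 0.17
shift cm [ 0.07 -0.26  0.49] turn [0.32 0.23 0.13] w 0.624 F [-0.2  0.3  0. ] M [ 0.05 -0.14 -0.02]
```

View pics/w8.png

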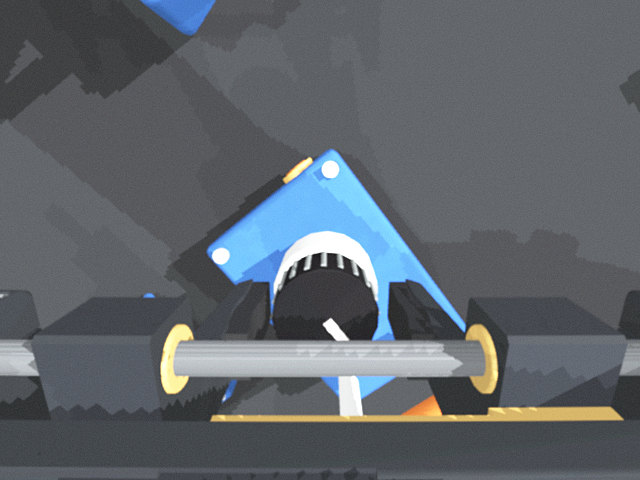

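```bash
python3 -m handwheel '[{"delta_pos":[0.1,-0.2,0.2],"dr":[0,0,0],"claw":62},{"delta_pos":[0,0,0],"dr":[0,0,0],"claw":62}]';python3 go.py .588 .1415 .077 140;python3 -m handwheel '[{"delta_pos":[0,0,0],"dr":[0,0,0],"claw":62}]';python3 go.py .588 .1415 .077 140
```

```text
time: 8.55
eef_pos: [0.5882, 0.1421, 0.08]
tcp_rot: [0.003, 0.341, 0.94, 0.002]
ft_force: [-0.4, -0.8, 1.1]
gripper_width: 0.619
t 8.55 pos [0.5882 0.1421 0.08  ] az 140.12 q7 0.17
shift cm [-0.03 -0.06  0.3 ] turn [0.33 0.24 0.12] w 0.619 F [-0.4 -0.8  1.1] M [-0.01 -0.11 -0.02]
time: 8.63
eef_pos: [0.5883, 0.1422, 0.0803]
tcp_rot: [0.003, 0.341, 0.94, 0.002]
ft_force: [-0.3, -0.7, -0.4]
gripper_width: 0.621
t 8.63 pos [0.5883 0.1422 0.0803] az 140.12 q7 0.17
shift cm [-0.02 -0.07  0.32] turn [0.35 0.25 0.12] w 0.621 F [-0.3 -0.7 -0.4] M [ 0.01 -0.1  -0.01]
```

```bash
python3 -m handwheel '[{"delta_pos":[0,0,0.25],"dr":[0,0,0],"claw":60},{"delta_pos":[0,0,0],"dr":[0,0,0],"claw":60}]';python3 go.py .588 .1415 .077 140;python3 -c "
from h import *
f=snap('wrist','w9')['frame']
cv2.imwrite('pics/c11.png',cv2.resize(f[220:345,230:430],None,fx=4,fy=4,interpolation=cv2.INTER_CUBIC))
f=snap('scene','s9')['frame']
cv2.imwrite('pics/c12.png',cv2.resize(f[130:270,300:440],None,fx=4,fy=4,interpolation=cv2.INTER_CUBIC))"
```

```text
time: 8.8
eef_pos: [0.5886, 0.1422, 0.078]
tcp_rot: [0.003, 0.341, 0.94, 0.002]
ft_force: [0.1, 0.5, 0.4]
gripper_width: 0.599
t 8.8 pos [0.5886 0.1422 0.078 ] az 140.12 q7 0.17
shift cm [ 0.   -0.09  0.1 ] turn [0.39 0.29 0.12] w 0.599 F [0.1 0.5 0.4] M [-0.03 -0.15  0.02]
```

View pics/c11.png

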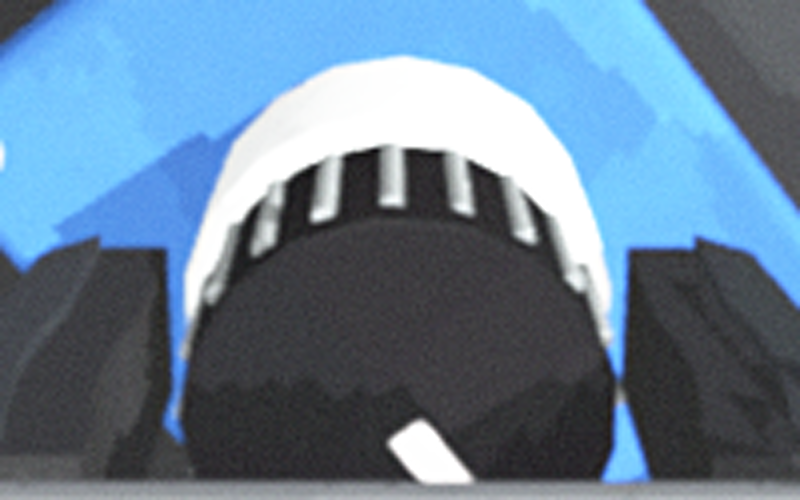

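View pics/c12.png

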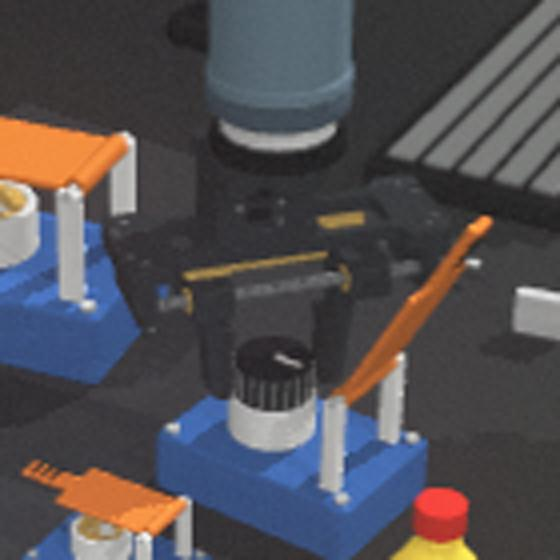

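```bash
python3 -m handwheel '[{"delta_pos":[0,0,0],"dr":[0,0,0],"claw":54},{"delta_pos":[0,0,0],"dr":[0,0,0],"claw":52}]';python3 go.py .588 .1415 .077 140; python3 -m handwheel '[{"delta_pos":[0,0,0],"dr":[0,0,0],"claw":40},{"delta_pos":[0,0,0],"dr":[0,0,0],"claw":40}]';python3 go.py .588 .1415 .077 140
```

```text
time: 9.07
eef_pos: [0.5889, 0.1423, 0.0784]
tcp_rot: [0.004, 0.341, 0.94, 0.003]
ft_force: [-0.5, 0.1, 0.6]
gripper_width: 0.523
t 9.07 pos [0.5889 0.1423 0.0784] az 140.12 q7 0.17
shift cm [ 0.02 -0.12  0.14] turn [0.42 0.3  0.12] w 0.523 F [-0.5  0.1  0.6] M [ 0.01 -0.07  0.01]
time: 9.23
eef_pos: [0.5889, 0.1423, 0.0785]
tcp_rot: [0.004, 0.341, 0.94, 0.002]
ft_force: [-0.8, -0.2, -0.4]
gripper_width: 0.512
t 9.23 pos [0.5889 0.1423 0.0785] az 140.12 q7 0.17
shift cm [ 0.02 -0.12  0.14] turn [0.42 0.31 0.12] w 0.512 F [-0.8 -0.2 -0.4] M [-0.02 -0.14  0.03]
```

```bash
python3 -m handwheel '[{"delta_pos":[0,0,0],"dr":[0,0,-3],"claw":40},{"delta_pos":[0,0,0],"dr":[0,0,-4],"claw":40}]';python3 go.py .5889 .1423 .0784 140
```

```text
time: 9.4
eef_pos: [0.5888, 0.1424, 0.0784]
tcp_rot: [0.004, 0.282, 0.959, 0.002]
ft_force: [0.2, -0.8, -1.2]
gripper_width: 0.513
t 9.4 pos [0.5888 0.1424 0.0784] az 147.25 q7 0.27
shift cm [-0.01 -0.    0.  ] turn [0.38 0.34 7.26] w 0.513 F [ 0.2 -0.8 -1.2] M [ 0.03 -0.14  0.01]
```

```bash
python3 -m handwheel '[{"delta_pos":[0,0,0],"dr":[0,0,-4],"claw":40},{"delta_pos":[0,0,0],"dr":[0,0,-4],"claw":40},{"delta_pos":[0,0,0],"dr":[0,0,-4],"claw":40}]';python3 go.py .5889 .1423 .0784 140
python3 -m handwheel '[{"delta_pos":[0,0,0],"dr":[0,0,-4],"claw":40},{"delta_pos":[0,0,0],"dr":[0,0,-4],"claw":40}]';python3 go.py .5889 .1423 .0784 140;python3 -c "
from h import *
f=snap('wrist','w10')['frame']
f=snap('scene','s10')['frame']
cv2.imwrite('pics/c12.png',cv2.resize(f[130:270,300:440],None,fx=4,fy=4,interpolation=cv2.INTER_CUBIC))"
```

```text
time: 9.65
eef_pos: [0.5889, 0.1424, 0.0785]
tcp_rot: [0.004, 0.175, 0.985, 0.002]
ft_force: [1.2, 0.1, -0.6]
gripper_width: 0.514
t 9.65 pos [0.5889 0.1424 0.0785] az 159.86 q7 0.46
shift cm [-0.   -0.01  0.01] turn [ 0.35  0.41 19.86] w 0.514 F [ 1.2  0.1 -0.6] M [ 0.04 -0.19  0.01]
time: 9.82
eef_pos: [0.5891, 0.1424, 0.0785]
tcp_rot: [0.005, 0.102, 0.995, 0.001]
ft_force: [0.4, 0.2, -0.3]
gripper_width: 0.511
t 9.82 pos [0.5891 0.1424 0.0785] az 168.27 q7 0.58
shift cm [ 0.02 -0.01  0.01] turn [ 0.33  0.45 28.27] w 0.511 F [ 0.4  0.2 -0.3] M [ 0.1  -0.15 -0.01]
```

View pics/c12.png

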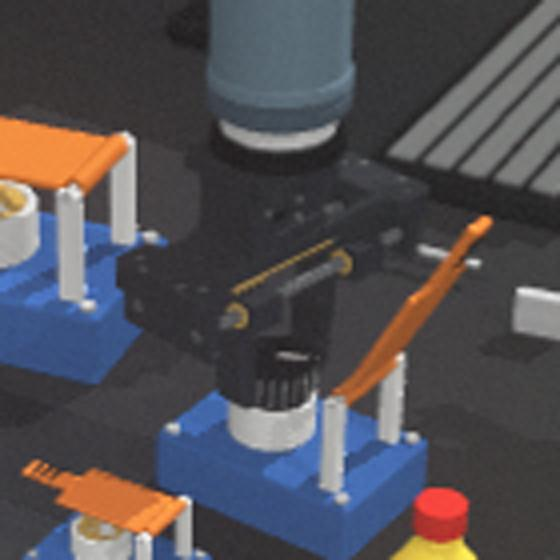

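```bash
python3 -m handwheel '[{"delta_pos":[0,0,0],"dr":[0,0,-1.5],"claw":40},{"delta_pos":[0,0,0],"dr":[0,0,-1.5],"claw":40}]';python3 go.py .5889 .1423 .0784 140
python3 -m handwheel '[{"delta_pos":[0,0,0],"dr":[0,0,-1.2],"claw":40},{"delta_pos":[0,0,0],"dr":[0,0,-1.2],"claw":40}]';python3 go.py .5889 .1423 .0784 140
```

```text
time: 10.08
eef_pos: [0.5891, 0.1424, 0.0785]
tcp_rot: [0.005, 0.078, 0.997, 0.001]
ft_force: [-0.8, -0.4, -1.0]
gripper_width: 0.515
t 10.08 pos [0.5891 0.1424 0.0785] az 171.03 q7 0.62
shift cm [ 0.02 -0.01  0.01] turn [ 0.33  0.44 31.03] w 0.515 F [-0.8 -0.4 -1. ] M [ 0.08 -0.13 -0.01]
time: 10.25
eef_pos: [0.5892, 0.1424, 0.0785]
tcp_rot: [0.005, 0.056, 0.998, 0.001]
ft_force: [0.8, 0.3, -1.1]
gripper_width: 0.519
t 10.25 pos [0.5892 0.1424 0.0785] az 173.59 q7 0.66
shift cm [ 0.03 -0.01  0.01] turn [ 0.32  0.47 33.6 ] w 0.519 F [ 0.8  0.3 -1.1] M [ 0.08 -0.14 -0.02]
```

```bash
cat > chk.py <<'E'
from h import *
T,s=tcp(); m=s['ft_torque'][2]
print('az',round(np.degrees(np.arctan2(T[1,0],T[0,0]))%360,2),'pos',T[:3,3].round(4),'Mz',round(m,3),'F',s['ft_force'].round(1))
raise SystemExit(abs(m)>.1)
E
python3 -m handwheel '[{"delta_pos":[0,0,0],"dr":[0,0,-1],"claw":40},{"delta_pos":[0,0,0],"dr":[0,0,-1],"claw":40}]' >/dev/null && python3 chk.py && python3 -m handwheel '[{"delta_pos":[0,0,0],"dr":[0,0,-1],"claw":40},{"delta_pos":[0,0,0],"dr":[0,0,-1],"claw":40}]' >/dev/null && python3 chk.py && python3 -m handwheel '[{"delta_pos":[0,0,0],"dr":[0,0,-1],"claw":40},{"delta_pos":[0,0,0],"dr":[0,0,-1],"claw":40}]' >/dev/null && python3 chk.py && python3 -m handwheel '[{"delta_pos":[0,0,0],"dr":[0,0,-1],"claw":40},{"delta_pos":[0,0,0],"dr":[0,0,-1],"claw":40}]' >/dev/null && python3 chk.py && python3 -m handwheel '[{"delta_pos":[0,0,0],"dr":[0,0,-1],"claw":40},{"delta_pos":[0,0,0],"dr":[0,0,-1],"claw":40}]' >/dev/null && python3 chk.py
```

```text
az 175.79 pos [0.5892 0.1424 0.0785] Mz -0.04 F [-0.3  0.9  0.1]False
```

```bash
sed -i 's/SystemExit(abs(m)>.1)/SystemExit(int(abs(m)>.1))/' chk.py
python3 -m handwheel '[{"delta_pos":[0,0,0],"dr":[0,0,-1],"claw":40},{"delta_pos":[0,0,0],"dr":[0,0,-1],"claw":40}]' >/dev/null && python3 chk.py && python3 -m handwheel '[{"delta_pos":[0,0,0],"dr":[0,0,-1],"claw":40},{"delta_pos":[0,0,0],"dr":[0,0,-1],"claw":40}]' >/dev/null && python3 chk.py && python3 -m handwheel '[{"delta_pos":[0,0,0],"dr":[0,0,-1],"claw":40},{"delta_pos":[0,0,0],"dr":[0,0,-1],"claw":40}]' >/dev/null && python3 chk.py && python3 -m handwheel '[{"delta_pos":[0,0,0],"dr":[0,0,-1],"claw":40},{"delta_pos":[0,0,0],"dr":[0,0,-1],"claw":40}]' >/dev/null && python3 chk.py && python3 -m handwheel '[{"delta_pos":[0,0,0],"dr":[0,0,-1],"claw":40},{"delta_pos":[0,0,0],"dr":[0,0,-1],"claw":40}]' >/dev/null && python3 chk.py
```

```text
az 177.99 pos [0.5892 0.1424 0.0785] Mz 0.031 F [ 0.8 -0.2 -0.2]
az 180.2 pos [0.5892 0.1425 0.0786] Mz 0.025 F [ 0.7 -0.3 -0.7]
az 182.42 pos [0.5893 0.1424 0.0786] Mz -0.007 F [ 0.7 -0.  -0.8]
az 184.63 pos [0.589  0.1422 0.0785] Mz -0.048 F [-0.1 -1.1  1.4]
az 186.82 pos [0.5887 0.1419 0.0785] Mz -0.185 F [-0.3 -0.7  1.2]
```

```bash
python3 chk.py; python3 -m handwheel '[{"delta_pos":[0,0,0],"dr":[0,0,0],"claw":40}]' >/dev/null; python3 chk.py;  python3 -m handwheel '[{"delta_pos":[0,0,0],"dr":[0,0,0],"claw":40}]' >/dev/null; python3 chk.py;
```

```text
az 186.82 pos [0.5887 0.1419 0.0785] Mz -0.185 F [-0.3 -0.7  1.2]
az 186.89 pos [0.5886 0.1419 0.0786] Mz -0.175 F [-0.4 -0.2 -0.1]
az 186.88 pos [0.5887 0.1419 0.0786] Mz -0.183 F [ 0.2 -0.5  1.6]
```

```bash
python3 -m handwheel '[{"delta_pos":[0,0,0],"dr":[0,0,1.2],"claw":40},{"delta_pos":[0,0,0],"dr":[0,0,1.0],"claw":40}]' >/dev/null; python3 chk.py;  python3 -m handwheel '[{"delta_pos":[0,0,0],"dr":[0,0,0.3],"claw":40}]' >/dev/null; python3 chk.py;
```

```text
az 184.55 pos [0.5885 0.1419 0.0785] Mz 0.019 F [-1.1  0.2  0.2]
az 184.16 pos [0.5885 0.142  0.0786] Mz -0.03 F [-1.2 -0.3 -0.2]
```

Torque is released. Now I'll lift a little at a time, watching the force.

```bash
python3 -m handwheel '[{"delta_pos":[0,0,-0.1],"dr":[0,0,0],"claw":40},{"delta_pos":[0,0,-0.1],"dr":[0,0,0],"claw":40}]' >/dev/null; python3 chk.py;  python3 -m handwheel '[{"delta_pos":[0,0,-0.1],"dr":[0,0,0],"claw":40}]' >/dev/null; python3 chk.py; python3 -m handwheel '[{"delta_pos":[0,0,-0.1],"dr":[0,0,0],"claw":40}]' >/dev/null; python3 chk.py;
```

```text
az 184.13 pos [0.5885 0.142  0.0804] Mz 0.052 F [-0.1  0.1 -0.8]
az 184.14 pos [0.5885 0.142  0.0814] Mz -0.005 F [-0.1 -0.4 -0.5]
az 184.15 pos [0.5885 0.142  0.0825] Mz -0.036 F [ 0.5 -0.  -0.5]
```

```bash
python3 -m handwheel '[{"delta_pos":[0,0,-0.15],"dr":[0,0,0],"claw":40}]' >/dev/null; python3 chk.py;  python3 -m handwheel '[{"delta_pos":[0,0,-0.2],"dr":[0,0,0],"claw":40},{"delta_pos":[0,0,-0.2],"dr":[0,0,0],"claw":40}]' >/dev/null; python3 chk.py; python3 -c "
from h import *
f=snap('scene','s11')['frame']
cv2.imwrite('pics/c12.png',cv2.resize(f[130:270,300:440],None,fx=4,fy=4,interpolation=cv2.INTER_CUBIC))"
```

```text
az 184.15 pos [0.5885 0.142  0.084 ] Mz -0.061 F [ 0.5 -0.1 -1. ]
az 184.16 pos [0.5884 0.142  0.0883] Mz 0.026 F [ 0.3  0.4 -1.5]
```

View pics/c12.png

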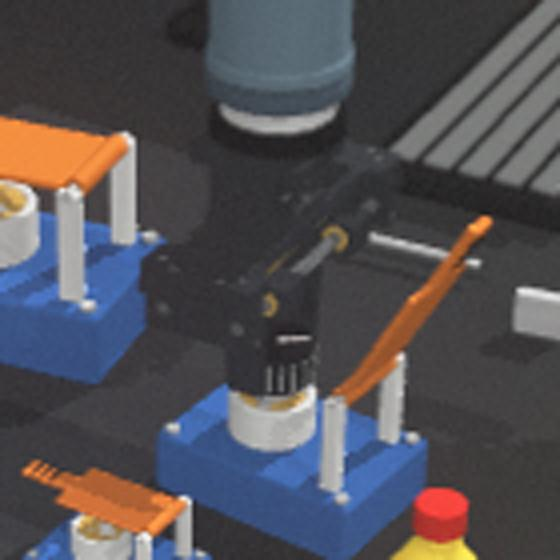

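```bash
python3 -m handwheel '[{"delta_pos":[0,0,-0.4],"dr":[0,0,0],"claw":40},{"delta_pos":[0,0,-0.4],"dr":[0,0,0],"claw":40},{"delta_pos":[0,0,-0.4],"dr":[0,0,0],"claw":40},{"delta_pos":[0,0,-0.5],"dr":[0,0,0],"claw":40},{"delta_pos":[0,0,-0.5],"dr":[0,0,0],"claw":40}]' >/dev/null; python3 chk.py;  python3 -m handwheel '[{"delta_pos":[0,0,-1],"dr":[0,0,0],"claw":40},{"delta_pos":[0,0,-1.5],"dr":[0,0,0],"claw":40},{"delta_pos":[0,0,-2],"dr":[0,0,0],"claw":40},{"delta_pos":[0,0,-2],"dr":[0,0,0],"claw":40},{"delta_pos":[0,0,-1],"dr":[0,0,0],"claw":40}]' >/dev/null; python3 chk.py; python3 go.py .553 -.183 .19 184; python3 -c "
from h import *
f=snap('scene','s12')['frame'];snap('wrist','w12')
cv2.imwrite('pics/c12.png',cv2.resize(f[90:270,300:440],None,fx=4,fy=3.3,interpolation=cv2.INTER_CUBIC))"
```

```text
az 184.16 pos [0.5881 0.1419 0.1123] Mz 0.024 F [-0.  -0.2 -1. ]
az 184.21 pos [0.5866 0.142  0.1936] Mz 0.048 F [-0.2  0.2 -0.3]
t 13.13 pos [0.5866 0.142  0.1936] az -175.79 q7 0.91
shift cm [  5.74 -32.17   0.32] turn [0.02 0.35 0.21] w 0.516 F [-0.2  0.2 -0.3] M [ 0.1  -0.17  0.05]
```

View pics/c12.png

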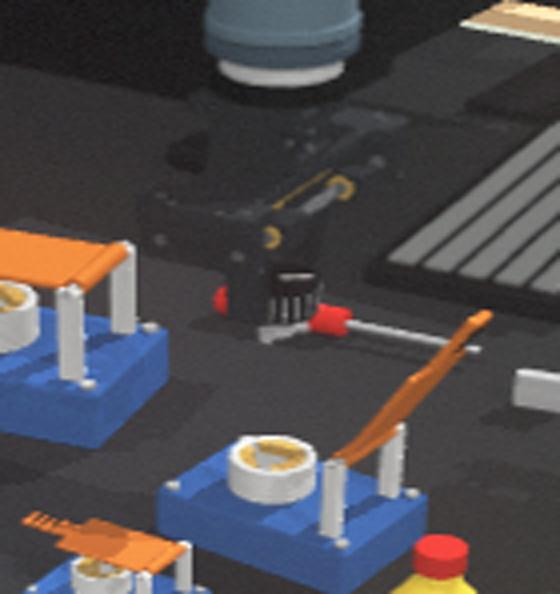

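View pics/w12.png

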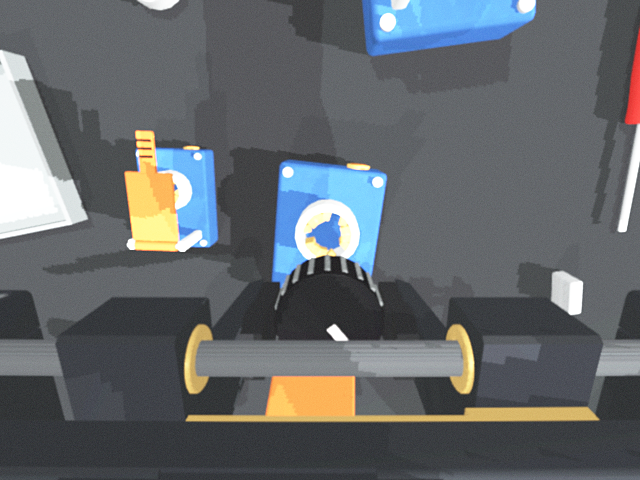

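```bash
python3 -m handwheel '[{"delta_pos":[0.4,-2,0],"dr":[0,0,0],"claw":40},{"delta_pos":[0.6,-3,0],"dr":[0,0,0],"claw":40},{"delta_pos":[0.6,-3.5,0],"dr":[0,0,0],"claw":40},{"delta_pos":[0.6,-3.5,0],"dr":[0,0,0],"claw":40},{"delta_pos":[0.6,-3.5,0],"dr":[0,0,0],"claw":40}]' >/dev/null; python3 go.py .553 -.183 .19 184;python3 -m handwheel '[{"delta_pos":[0.6,-3.5,0],"dr":[0,0,0],"claw":40},{"delta_pos":[0.6,-3.5,0],"dr":[0,0,0],"claw":40},{"delta_pos":[0.6,-3.5,0],"dr":[0,0,0],"claw":40},{"delta_pos":[0.5,-2.5,0],"dr":[0,0,0],"claw":40},{"delta_pos":[0,-1,0],"dr":[0,0,0],"claw":40}]' >/dev/null; python3 go.py .553 -.183 .19 184;
```

```text
t 13.65 pos [ 0.5686 -0.0085  0.191 ] az -174.83 q7 1.18
shift cm [  3.13 -17.24  -0.06] turn [0.44 0.44 1.17] w 0.516 F [ 0.7 -0.3 -1.4] M [-0.01 -0.15  0.02]
t 14.07 pos [ 0.5522 -0.1643  0.1846] az -175.24 q7 1.45
shift cm [ 0.08 -1.87 -0.55] turn [ 0.32 -0.06  0.76] w 0.515 F [-0.3 -0.4 -1.3] M [-0.   -0.13 -0.01]
```

```bash
python3 -m handwheel '[{"delta_pos":[0,-1.2,1],"dr":[0.2,0,0.4],"claw":40},{"delta_pos":[0,-0.7,3],"dr":[0.1,0,0.4],"claw":40},{"delta_pos":[0,0,3],"dr":[0,0,0],"claw":40},{"delta_pos":[0,0,2],"dr":[0,0,0],"claw":40},{"delta_pos":[0,0,0],"dr":[0,0,0],"claw":40}]' >/dev/null; python3 go.py .553 -.183 .034 184; python3 -c "
from h import *
f=snap('scene','s13')['frame'];snap('wrist','w13')
cv2.imwrite('pics/c12.png',cv2.resize(f[200:370,190:350],None,fx=4,fy=3.3,interpolation=cv2.INTER_CUBIC))"
```

```text
t 14.48 pos [ 0.5543 -0.185   0.0878] az -176.31 q7 1.38
shift cm [0.12 0.21 5.38] turn [ 0.01 -0.   -0.31] w 0.515 F [-0.3 -0.1 -1.5] M [ 0.04 -0.09 -0.03]
```

View pics/c12.png

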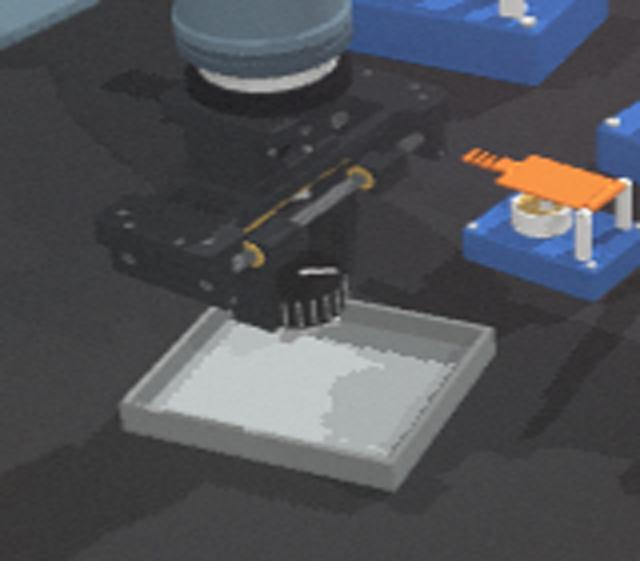

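View pics/w13.png

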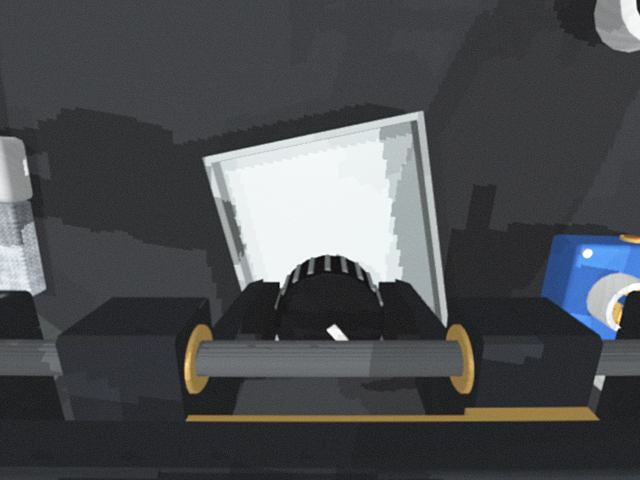

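```bash
python3 -c "
from h import *
d=load('w13')
a=pz(d,206,158,.022);b=pz(d,421,114,.022);print(a,b,np.linalg.norm(a-b))
m=(a+b)/2; t=(b-a)/np.linalg.norm(b-a); n=np.array([t[1],-t[0],0]); print('centre if x-side perpendicular',m+.075*n)"
python3 -m handwheel '[{"delta_pos":[0.1,0.1,2],"dr":[0,0,0],"claw":40},{"delta_pos":[0,0,1.5],"dr":[0,0,0],"claw":40},{"delta_pos":[0,0,0.8],"dr":[0,0,0],"claw":40},{"delta_pos":[0,0,0],"dr":[0,0,0],"claw":40}]' >/dev/null; python3 go.py .553 -.183 .034 184
```

```text
[ 0.49680653 -0.2606666   0.022     ] [ 0.46461874 -0.13890852  0.022     ] 0.1259407980572459
centre if x-side perpendicular [ 0.55322175 -0.18061916  0.022     ]
t 14.92 pos [ 0.5606 -0.1812  0.0515] az -176.05 q7 1.34
shift cm [ 0.79 -0.12  1.74] turn [-0.12  0.73 -0.05] w 0.517 F [ 0.1  0.2 -1.2] M [ 0.09 -0.1  -0.01]
```

```bash
python3 -m handwheel '[{"delta_pos":[0.4,0,0.5],"dr":[0,0.7,0],"claw":40},{"delta_pos":[0.2,0,0.3],"dr":[0,0,0],"claw":40},{"delta_pos":[0,0,0.2],"dr":[0,0,0],"claw":40},{"delta_pos":[0,0,0],"dr":[0,0,0],"claw":40}]' >/dev/null; python3 go.py .553 -.183 .034 184
```

```text
t 15.25 pos [ 0.556  -0.1815  0.0431] az -176.02 q7 1.33
shift cm [ 0.31 -0.13  0.91] turn [-0.18  0.14 -0.02] w 0.516 F [ 0.6 -0.2 -0.4] M [ 0.1  -0.09  0.01]
```

```bash
python3 -m handwheel '[{"delta_pos":[0,0,0.3],"dr":[0,0,0],"claw":40},{"delta_pos":[0,0,0.2],"dr":[0,0,0],"claw":40}]' >/dev/null; python3 chk.py;python3 -m handwheel '[{"delta_pos":[0,0,0.1],"dr":[0,0,0],"claw":40},{"delta_pos":[0,0,0.1],"dr":[0,0,0],"claw":40}]' >/dev/null; python3 chk.py;
```

```text
az 183.96 pos [ 0.5567 -0.1819  0.0388] Mz 0.042 F [ 0.5  0.5 -0.9]
az 183.94 pos [ 0.5568 -0.1821  0.0367] Mz 0.009 F [-0.9  0.3 -0. ]
```

```bash
python3 -m handwheel '[{"delta_pos":[0,0,0.1],"dr":[0,0,0],"claw":40}]' >/dev/null; python3 chk.py;python3 -m handwheel '[{"delta_pos":[0,0,0.07],"dr":[0,0,0],"claw":40}]' >/dev/null; python3 chk.py; python3 -m handwheel '[{"delta_pos":[0,0,0.05],"dr":[0,0,0],"claw":40}]' >/dev/null; python3 chk.py
```

```text
az 183.94 pos [ 0.5569 -0.1821  0.0356] Mz -0.006 F [-0.9  0.4 -0.9]
az 183.94 pos [ 0.5569 -0.1822  0.0348] Mz 0.002 F [-0.1 -0.6 -0.3]
az 183.93 pos [ 0.5569 -0.1822  0.0342] Mz 0.012 F [-0.5 -0.2  0.2]
```

```bash
python3 -m handwheel '[{"delta_pos":[0,0,0.05],"dr":[0,0,0],"claw":40}]' >/dev/null; python3 chk.py;python3 -m handwheel '[{"delta_pos":[0,0,0.05],"dr":[0,0,0],"claw":40}]' >/dev/null; python3 chk.py
```

```text
az 183.93 pos [ 0.5569 -0.1822  0.0337] Mz 0.039 F [ 0.7 -0.1 -0.4]
az 183.94 pos [ 0.5569 -0.1822  0.0331] Mz 0.008 F [ 0.5  0.3 -0.9]
```

```bash
python3 -m handwheel '[{"delta_pos":[0,0,0.05],"dr":[0,0,0],"claw":40}]' >/dev/null; python3 chk.py;python3 -m handwheel '[{"delta_pos":[0,0,0],"dr":[0,0,0],"claw":40}]' >/dev/null; python3 chk.py; python3 -c "
from h import *
f=snap('scene','s14')['frame'];snap('wrist','w14')
cv2.imwrite('pics/c12.png',cv2.resize(f[250:350,215:315],None,fx=5.5,fy=5.5,interpolation=cv2.INTER_CUBIC))"
```

```text
az 183.93 pos [ 0.557  -0.1822  0.0329] Mz -0.008 F [-2.8 -0.8  8.5]
az 183.93 pos [ 0.5571 -0.1822  0.0331] Mz -0.057 F [-0.2  0.   0.3]
```

View pics/c12.png

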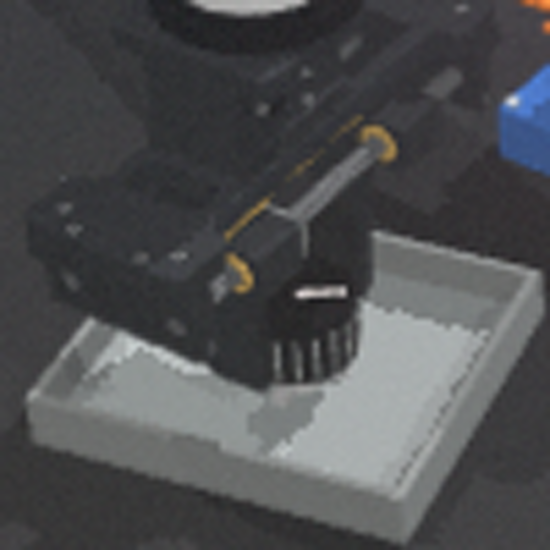

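```bash
python3 -m handwheel '[{"delta_pos":[0,0,0],"dr":[0,0,0],"claw":58},{"delta_pos":[0,0,0],"dr":[0,0,0],"claw":65},{"delta_pos":[0,0,0],"dr":[0,0,0],"claw":70},{"delta_pos":[0,0,0],"dr":[0,0,0],"claw":70}]' >/dev/null; python3 go.py .553 -.183 .034 184;python3 -m handwheel '[{"delta_pos":[0,0,-0.5],"dr":[0,0,0],"claw":72},{"delta_pos":[0,0,-1],"dr":[0,0,0],"claw":75},{"delta_pos":[0,0,-2],"dr":[0,0,0],"claw":80},{"delta_pos":[0,0,-3],"dr":[0,0,0],"claw":90},{"delta_pos":[0,0,-3],"dr":[0,0,0],"claw":90}]' >/dev/null;python3 -m handwheel '[{"delta_pos":[0,0,-3],"dr":[0,0,0],"claw":90},{"delta_pos":[2,0,-2],"dr":[0,0,0],"claw":90},{"delta_pos":[3,0,-1],"dr":[0,0,0],"claw":90},{"delta_pos":[3,0,0],"dr":[0,0,0],"claw":90},{"delta_pos":[0,0,0],"dr":[0,0,0],"claw":90}]'; python3 -c "
from h import *
snap('scene','s15')['frame'];snap('wrist','w15');snap('top','t15')"
```

```text
t 16.6 pos [ 0.5574 -0.1822  0.033 ] az -176.06 q7 1.32
shift cm [ 0.44 -0.05 -0.1 ] turn [-0.25  0.31 -0.06] w 0.702 F [-0.3  0.6 -0.1] M [ 0.11 -0.13 -0.  ]
time: 17.43
eef_pos: [0.4753, -0.1849, 0.2008]
tcp_rot: [0.004, -0.037, 0.999, -0.003]
ft_force: [-1.0, 0.0, -1.2]
gripper_width: 0.9
```

View pics/s15.png

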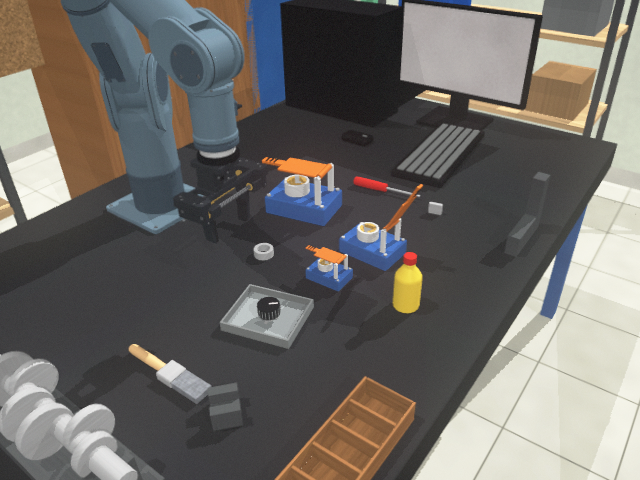

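View pics/w15.png

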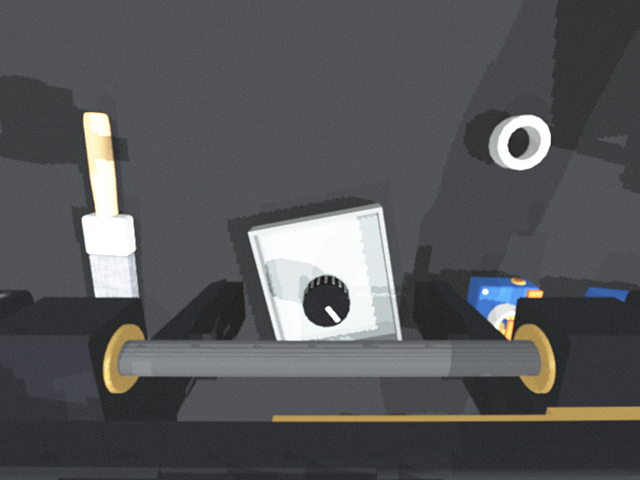

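View pics/t15.png

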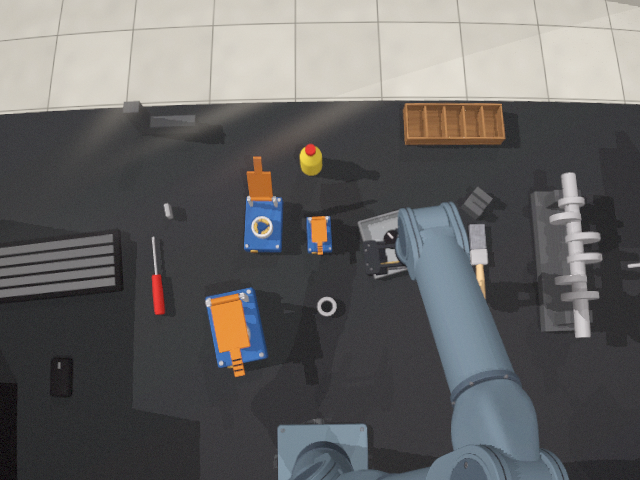

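```bash
python3 -c "
from h import *
d=load('w15');print('cap top',pz(d,326,306,.0455),pz(d,322,302))
from cell import robot
print(robot.job_done())"
```

```text
cap top [ 0.55675227 -0.18293773  0.0455    ] [ 0.55315929 -0.1869948   0.04494208]
the job is handed in; nothing more can be done
None
```

The job is done and handed in at about 17.5 s of the 72 s allowed. No verdict came back, so what follows is from my own checks.

- **Tab:** I pinched the tongue of the middle-sized tank's tab and swung it to about 2.1 rad. It still stood open in the last pictures.
- **Cap:** I gripped it centred and turned it anticlockwise about 46° (0.8 rad). The moment then rose to a steady 0.18 N m, which I took as the stop. I backed off about 2.5° and lifted it straight out. Force changes during the lift stayed around 1 N, about the cap's own weight.
- **Dish:** I lowered the cap in small steps. The wrist force showed a brief 8.5 N on contact, and then I let go and moved clear.

**Last checks:**
- The cap stands upright near (0.557, -0.183), about 4 mm from the dish centre I measured at (0.553, -0.183). Its top is at 45 mm, against 45.5 mm expected.
- The bystanders that can be seen look unmoved. The arm hides part of the brush in the top view, but the other two views show it in place.
- The arm is clear of everything.

**What disagreed:**
- The arm drifted up to about 9 mm as the fingers closed on the tongue, so I gripped it 6 mm nearer the hinge than planned. This caused no trouble.
- Measured positions differed by 1 to 2 mm between the cameras, so I centred the cap grip by comparing the finger gaps in the wrist picture.

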